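Find the soaked boot by its weight and hang it on the boot dryer

TASK

One of the three yellow children's boots lying in the tray is still soaked: it looks like the others but is clearly heavier. Lift them to feel which one it is, and hang that boot upside down on the free tube of the boot dryer, beside its mate; lower it gently until its insole rests on the tube's tip before you let go. Lay the dry boots back in the tray without dropping them, and leave the mate and everything else where it is.

Things in the scene. Friction and masses are not known exactly. Their poses are not given: they have to be found in the camera images.
- boot_0: yellow child's rain boot, 190 mm tall, lying on its side in the tray, mouth away from the robot. Origin on the leg's axis, 95 mm from sole and mouth; x runs out of the mouth, z up, toe to -y. The leg is straight, 68 mm across, x = -71 to +95 mm, with flats facing +-y and +-z. All boots look alike; a dry one weighs about 210 g, the soaked one 390 g (+-10 %), most of it near the sole.
- boot_1: yellow child's rain boot, 190 mm tall, lying on its side in the tray, mouth away from the robot. Origin on the leg's axis, 95 mm from sole and mouth; x runs out of the mouth, z up, toe to +y. The leg is straight, 68 mm across, x = -71 to +95 mm, with flats facing +-y and +-z. All boots look alike; a dry one weighs about 210 g, the soaked one 390 g (+-10 %), most of it near the sole.
- boot_2: yellow child's rain boot, 190 mm tall, lying on its side in the tray, mouth away from the robot. Origin on the leg's axis, 95 mm from sole and mouth; x runs out of the mouth, z up, toe to +y. The leg is straight, 68 mm across, x = -71 to +95 mm, with flats facing +-y and +-z. All boots look alike; a dry one weighs about 210 g, the soaked one 390 g (+-10 %), most of it near the sole.
- boot_0_insole (a point): point on boot_0's insole, on the leg's axis, 166 mm deep from the mouth (x = -71 mm); it comes to rest on the tube's tip. The leg is 58 mm across inside. Round this point the foot and sole fill x = -95 to -15 mm and reach 115 mm to the toe side, 36 mm to the heel side, +-34 mm in z
- boot_1_insole (a point): point on boot_1's insole, on the leg's axis, 166 mm deep from the mouth (x = -71 mm); it comes to rest on the tube's tip. The leg is 58 mm across inside. Round this point the foot and sole fill x = -95 to -15 mm and reach 115 mm to the toe side, 36 mm to the heel side, +-34 mm in z
- boot_2_insole (a point): point on boot_2's insole, on the leg's axis, 166 mm deep from the mouth (x = -71 mm); it comes to rest on the tube's tip. The leg is 58 mm across inside. Round this point the foot and sole fill x = -95 to -15 mm and reach 115 mm to the toe side, 36 mm to the heel side, +-34 mm in z
- dryer: electric boot dryer, fixed to the table: grey base 150 mm (x) x 290 mm (y) x 40 mm high with two upright white tubes, 42 mm across, whose flat tips stand 178 mm above the base (218 mm above the table), at y = -75 mm (free) and y = +75 mm (taken by the mate). Origin at the centre of the base's underside, z up
- free_tip (a point): centre of the tip of the dryer's free tube
- mate: the soaked boot's mate, a boot of the same shape, already hanging upside down on the dryer's other tube. Origin on its leg's axis 71 mm below its insole, z up; its toe points along +y of this frame, 115 mm from the axis, sole at 242 mm above the table (24 mm above the tube's tip)
- tray: black rubber boot tray fixed to the table, 420 mm (x) x 660 mm (y), floor 5 mm and rim 16 mm above the table. Origin at the centre of its underside, z up
- spray: bystander: green spray can with a white cap, standing upright, 52 mm across and 184 mm tall; origin at the centre of its foot
- tin: bystander: flat red and brass polish tin, 78 mm across, 26 mm high, standing in the tray beyond the boots; origin at the centre of its foot
- brush: bystander: wooden shoe brush, 48 x 150 x 38 mm high, long side along its y, in the tray beyond the boots; origin at the centre of its foot
- umbrella: bystander: folded blue pocket umbrella, 275 mm long along its y (-100 to +175 mm), 42 mm thick, lying on the table to the right of the tray; origin under its middle
- torch: bystander: red hand torch, 140 mm long along its x, 38 mm thick, lying on the table; origin under its middle
- keybowl: bystander: blue ceramic bowl, 116 mm across, 45 mm high; origin at the centre of its foot

How it is judged:
By the outcome, as a careful person would: the job done as asked, in the order asked, and still so for the second after the job is handed in, with the robot touching nothing.
It also fails if it takes over 61 s, if anything falls off the work surface, if the arm or the gripper's body presses on something with over 40 N, if the wrist force passes 120 N, or if a joint passes its speed limit or range.

ROBOT

A 6-joint arm with a two-finger parallel gripper is mounted at the origin on the work surface. World frame = base frame: x ahead of the robot, y to its left, z up, the work surface at z = 0. Lengths are in m, angles in rad, forces in N, time in s.
With the tool pointing down it reaches from about 0.35 to 0.975 m from the base axis. Payload 17.4 kg.
Tool frame: the origin (TCP) lies at the very end of the fingers, on their centre line; the grasp point (between the pads) lies 19 mm behind it; z points along the fingers, y is the line along which they close (so a half turn about z gives the same grasp; the last joint's range is limited). The gripper opens to 85 mm and grips with 20 to 120 N. Pads are 22 mm wide; open, the fingers measure 114 mm over their backs; the gripper's body (76 mm by 85 mm) begins 54 mm behind the grasp point. The pads swing forward as they close: fully open they stand 13 mm farther back than shut.
Start: joints at [1.24, 0.116, 1.442, -0, 1.584, -0.038], TCP at [0.195, 0.646, 0.231] pointing down, gripper open.
Joint ranges: [-2.83, 2.83], [-0.83, 2.19], [0.07, 2.5], [-1.14, 4.28], [0.01, 3], [-2.97, 2.97]. Speed limits (rad/s): [1.89, 1.89, 2.22, 3.14, 3.14, 3.14].

INTERFACE

Orientations are given as a rotation vector (axis times angle).
In Python, from station import * gives the robot as it stands. The module is installed in compiled form; this text tells all that it offers.
- The arm moves only by the tool play_rows, never from a script. Its argument "commands" is text: rows parted by semicolons, each of 5 numbers parted by spaces: the gripper's target within -1 to 1 (shut at 1, half-way at 0, fully open at -1), then the shift along the tool's x, y, z in m, then the turn about the tool's z in rad. In form: hand tx ty tz spin; .... A call has 1 to 10 rows; each row is the pose to reach, as a shift and turn from the pose commanded when the call began, along the tool's axes at that moment; what a row does not reach only later rows make up. A row lasts 1/10 s, in which the tool goes at most 50 mm and 8.59 degrees, less where a joint would pass 70% of its speed; a pose out of reach is approached as far as the arm can. A call with a gripper value outside its range is refused whole. The fingers move at their own pace and stop on an object; the grip force is fixed at half the most. Time passes only in rows, so rows that repeat a pose let the fingers close. It gives the time, the measured TCP pose, the force, the opening and the grip force at its end, in the units of the state.
- observe(): the state, without advancing time (a new reading comes with each control period).
- grab_frame(name): name is "scene" or "top" or "wrist"; returns a dict with "pixels" (420x560x3 uint8, red, green, blue), "z_map" (420x560 float32, m along the optical axis (not along the pixel's ray), 0 where there is no reading), "intrinsics" (3x3 intrinsics, pixels), "dist_coeffs" ([k1, k2, p1, p2, k3] as OpenCV has them; the pictures are not rectified), "R" (3x3) and "t" (3): a world point X has camera coordinates R X + t. Camera axes: x right, y down, z forward; pixel columns grow to the right and rows downward; lengths in m; the calibration is good to about 2 mm. A picture is of the moment at which its call begins.
- finish_job(): hands the job in; it is judged then, once.
The state is a dict: "time_s": time; "qpos": joint angles; "dq": joint speeds; "joint_torque": joint torques, N m; "position": TCP position; "eef_rot": TCP orientation; "force": force on the tool from outside, world axes, zero at the start; "wrist_torque": the same for the moment, N m; "gripper_width": finger opening in m; "finger_force": force on a finger pad.
Only numpy, scipy, OpenCV 4.12 (cv2) and the standard library are available. Lean on these libraries where they do the work, as an engineer would, in place of code of your own. Each camera call takes 0.05 s, during which the arm holds its last target. There are 200 camera calls.

## Working session

There is one attempt and no reset: what is moved stays moved. The work goes in short steps, Python scripts to look and compute and a tool call to move; the robot and the scene stay as the last step left them, time stands still between calls to the robot, and variables do not carry over. Pictures are saved under pics/ and viewed, at most 10 in all, crops included, and the job is handed in when it is done.

Besides the shell and the picture viewer there is one more tool, called after "Request:" in YAML: its name, and indented under it one key for each argument. play_rows: Moves the arm, as the interface text tells. Its arguments: {"type":"object","properties":{"commands":{"type":"string"}},"required":["commands"]}

```bash
mkdir -p pics
cat > h.py <<'E'
from station import *
import numpy as np, cv2
from scipy.spatial.transform import Rotation as Ro
def cloud(f):
    z=f["z_map"]; h,w=z.shape
    u,v=np.meshgrid(np.arange(w),np.arange(h))
    p=cv2.undistortPoints(np.stack([u,v],-1).reshape(-1,1,2).astype(np.float64),f["intrinsics"],f["dist_coeffs"]).reshape(h,w,2)
    c=np.dstack([p*z[...,None],z])
    return (c-f["t"])@f["R"]
def save(f,n): cv2.imwrite(f"pics/{n}.png",f["pixels"][...,::-1])
E
python3 - <<'E'
from h import *
s=observe(); print({k:np.round(v,3) for k,v in s.items()})
for n in("top","scene"):
    f=grab_frame(n); save(f,n+"1"); np.savez(n+".npz",c=cloud(f),p=f["pixels"]); print(n, np.round(-f["R"].T@f["t"],3))
E
```

```text
{'time_s': np.float64(0.0), 'qpos': array([ 1.24 ,  0.116,  1.442,  0.   ,  1.584, -0.038]), 'dq': array([ 0.001,  0.   , -0.002, -0.   ,  0.002, -0.   ]), 'joint_torque': array([ 1.0000e-03, -7.3198e+01, -6.3248e+01, -0.0000e+00,  6.0000e-03,
        0.0000e+00]), 'position': array([0.195, 0.646, 0.231]), 'eef_rot': array([-4.580e-01, -3.108e+00,  2.000e-03]), 'force': array([ 0.629,  0.519, -0.242]), 'wrist_torque': array([ 0.04 ,  0.037, -0.01 ]), 'finger_force': np.float64(0.0), 'gripper_width': np.float64(0.086)}
top [ 0.3   -0.088  1.421]
scene [0.949 0.712 1.3  ]
```

View pics/top1.png

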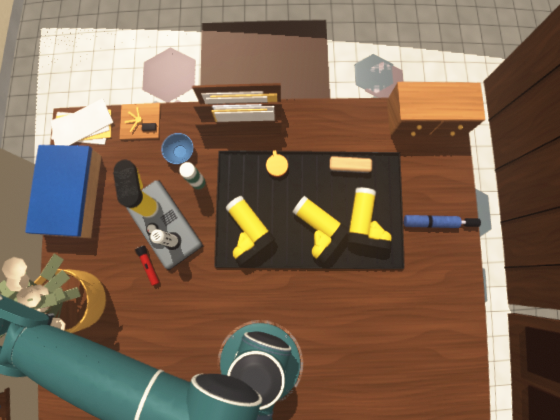

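View pics/scene1.png

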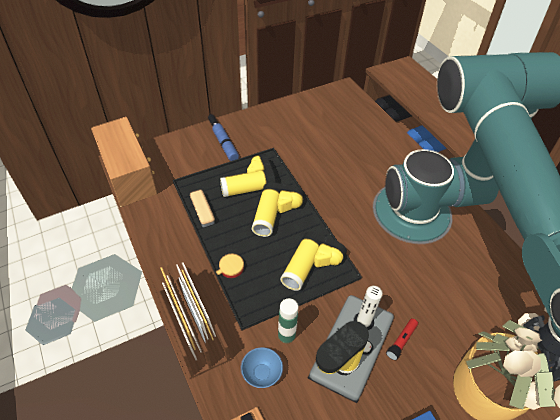

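The top view has +x up and +y left. The three boots are at about (250,225), (318,222) and (367,215). The dryer is at (165,228), with the free tube near (160,238) and the mate near (135,190). In the scene view the mate hangs at (345,345) and the free tube is at (372,300).

```bash
cat > seg.py <<'E'
from h import *
d=np.load("top.npz"); c=d["c"]; p=d["p"]
hsv=cv2.cvtColor(p,cv2.COLOR_RGB2HSV)
m=((abs(hsv[...,0].astype(int)-26)<7)&(hsv[...,1]>170)&(hsv[...,2]>110)).astype(np.uint8)
m=cv2.morphologyEx(m,cv2.MORPH_OPEN,np.ones((3,3)))
n,l,s,ce=cv2.connectedComponentsWithStats(m)
for i in range(1,n):
    if s[i,4]<150: continue
    q=c[l==i]; q=q[(q[:,2]>0.02)]
    if len(q)<50: continue
    print(i,ce[i].round(),s[i,4],"min",q.min(0).round(3),"max",q.max(0).round(3),"p95z",np.percentile(q[:,2],95).round(3))
    r=cv2.minAreaRect((q[:,:2]*1000).astype(np.float32)); print("  rect",np.round(r[0]),np.round(r[1]),r[2])
    t=q[q[:,2]>0.058]; r=cv2.minAreaRect((t[:,:2]*1000).astype(np.float32)); print("  high rect",np.round(r[0]),np.round(r[1]),round(r[2],1), len(t))
# dryer neighbourhood: heights
for n in("top","scene"):
    c=np.load(n+".npz")["c"]; 
    for lo,hi in((.03,.05),(.19,.212),(.214,.222),(.225,.26)):
        k=(abs(c[...,2]-(lo+hi)/2)<(hi-lo)/2)&(c[...,0]>.25)&(c[...,0]<.75)&(c[...,1]>.2)&(c[...,1]<.6)
        q=c[k]; 
        if len(q): print(n,lo,hi,len(q),q.mean(0).round(3),np.percentile(q,2,axis=0).round(3),np.percentile(q,98,axis=0).round(3))
E
python3 seg.py
python3 - <<'E'
import cv2
a=cv2.imread('pics/top1.png')[140:290,100:420]
cv2.imwrite('pics/crop1.png',cv2.resize(a,None,fx=2.5,fy=2.5,interpolation=cv2.INTER_CUBIC))
E
```

```text
2 [366. 219.] 1050 min [ 0.3   -0.455  0.034] max [ 0.57  -0.088  1.421] p95z 0.075
  rect [ 444. -248.] [188. 387.] 16.00902557373047
  high rect [ 442. -247.] [184. 384.] 16.2 871
3 [146. 206.] 290 min [0.504 0.339 0.07 ] max [0.559 0.386 0.208] p95z 0.199
  rect [527. 357.] [27. 61.] 53.73509979248047
  high rect [527. 357.] [27. 61.] 53.7 290
4 [247. 227.] 1085 min [ 0.3   -0.088  0.037] max [0.553 0.091 1.421] p95z 0.076
  rect [410.  23.] [280. 137.] 19.16451072692871
  high rect [410.  21.] [280. 132.] 19.6 939
5 [319. 226.] 1125 min [ 0.3   -0.281  0.027] max [ 0.549 -0.088  1.421] p95z 0.076
  rect [ 408. -159.] [147. 257.] 52.5019416809082
  high rect [ 407. -157.] [147. 253.] 51.4 952
top 0.03 0.05 2862 [0.477 0.338 0.04 ] [0.316 0.216 0.031] [0.715 0.594 0.048]
top 0.19 0.212 132 [0.506 0.331 0.201] [0.401 0.273 0.19 ] [0.625 0.378 0.212]
top 0.214 0.222 131 [0.449 0.304 0.218] [0.405 0.276 0.214] [0.618 0.365 0.222]
top 0.225 0.26 1088 [0.555 0.397 0.241] [0.254 0.346 0.23 ] [0.651 0.549 0.254]
scene 0.03 0.05 3000 [0.495 0.354 0.039] [0.321 0.222 0.031] [0.727 0.47  0.046]
scene 0.19 0.212 138 [0.503 0.352 0.202] [0.406 0.282 0.191] [0.656 0.43  0.212]
scene 0.214 0.222 166 [0.474 0.33  0.217] [0.406 0.282 0.214] [0.657 0.431 0.222]
scene 0.225 0.26 1633 [0.576 0.398 0.24 ] [0.264 0.354 0.23 ] [0.654 0.539 0.249]
```

View pics/crop1.png

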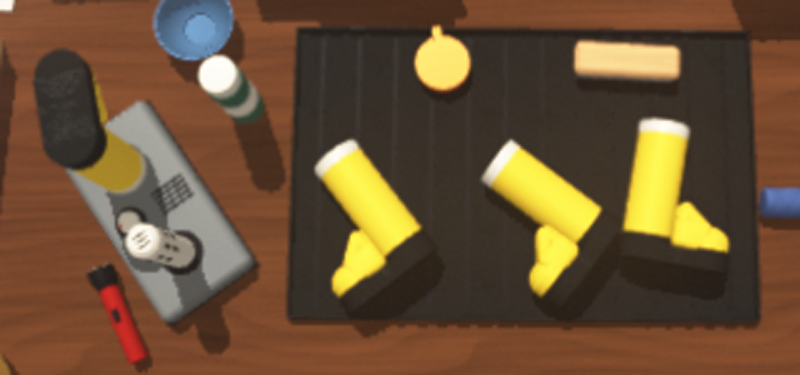

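Request:
play_rows:
  commands: "-1 0 0 -0.05 0; -1 0 0 -0.1 0; -1 0 0 -0.15 0; -1 0 0 -0.2 0; -1 0 0 -0.25 0; -1 0 0 -0.3 0"

```text
time_s: 0.7
position: [0.1946, 0.6458, 0.5331]
eef_rot: [-0.458, -3.108, 0.0]
force: [-0.3, 1.2, 0.8]
gripper_width: 0.0852
finger_force: 0.0
```

Request:
play_rows:
  commands: "-1 0 0 -0.05 0; -1 0 0 -0.1 0; -1 0 0 -0.15 0; -1 0 0 -0.2 0; -1 0 0 -0.25 0; -1 0 0 -0.3 0; -1 0 0 -0.35 0; -1 0 0 -0.4 0; -1 0 0 -0.45 0; -1 0 0 -0.5 0"

```text
time_s: 1.7
position: [0.1686, 0.5595, 0.7608]
eef_rot: [0.458, 3.104, 0.037]
force: [-0.3, 0.6, -0.4]
gripper_width: 0.0852
finger_force: 0.0
```

```bash
cat > seg2.py <<'E'
from h import *
s=observe(); print(np.round(s["qpos"],3),s["position"].round(3),Ro.from_rotvec(s["eef_rot"]).as_matrix().round(3).tolist())
d=np.load("top.npz"); c=d["c"]; p=d["p"]
cam=np.array([0.3,-0.088,1.421])
hsv=cv2.cvtColor(p,cv2.COLOR_RGB2HSV)
z=c[...,2]
m=((z>.066)&(z<.09)&(c[...,0]>.3)&(c[...,0]<.58)&(c[...,1]>-.5)&(c[...,1]<.13)).astype(np.uint8)
n,l,st,ce=cv2.connectedComponentsWithStats(m)
for i in range(1,n):
    if st[i,4]<100: continue
    q=c[l==i]; xy=q[:,:2]
    # long leg direction: coarse search maximizing sharpness: use PCA on white+yellow top flat
    yel=(hsv[...,1]>120)[l==i]|(hsv[...,2]>190)[l==i]
    k=xy[yel]; r=cv2.minAreaRect((k*1000).astype(np.float32))
    cc=k.mean(0); w,v=np.linalg.eigh(np.cov((k-cc).T))
    print(ce[i].round(),len(q),len(k),"mean",cc.round(4),"sd",np.sqrt(w).round(4),"ang",np.degrees(np.arctan2(*(v[::-1,1]*np.sign(v[0,1])))).round(1),"rect",np.round(r[0]),np.round(r[1]),round(r[2],1),"zmed",np.median(q[:,2]).round(4))
E
python3 seg2.py
```

```text
[ 1.234e+00  4.470e-01  7.200e-02  2.000e-03  2.599e+00 -4.300e-02] [0.169 0.559 0.761] [[-0.957, 0.289, 0.007], [0.289, 0.957, 0.023], [-0.0, 0.024, -1.0]]
[368. 224.] 1004 733 mean [ 0.4833 -0.3762] sd [0.024  0.0519] ang 9.9 rect [ 481. -370.] [192. 110.] 15.1 zmed 0.0712
[248. 232.] 1063 782 mean [0.463  0.0338] sd [0.0245 0.0533] ang 13.6 rect [461.  60.] [168. 128.] 38.0 zmed 0.0714
[323. 228.] 1044 756 mean [ 0.4677 -0.2094] sd [0.0242 0.0534] ang 28.4 rect [ 456. -185.] [168. 130.] 51.5 zmed 0.0714
```

The far-up push only saturated the elbow, with about 1.4° of tilt. Next I'll check whether the clipped pose becomes the new reference.

Request:
play_rows:
  commands: "-1 0 0 0.05 0; -1 0 0 0.1 0; -1 0 0 0.1 0"

```text
time_s: 2.0
position: [0.1705, 0.565, 0.6919]
eef_rot: [0.458, 3.104, 0.036]
force: [1.2, 1.4, 1.1]
gripper_width: 0.0855
finger_force: 0.0
```

Run:
```python
from h import *
s=observe(); print(np.round(s["qpos"],3),s["position"].round(3),Ro.from_rotvec(s["eef_rot"]).as_matrix().round(3).tolist())
```

```text
[ 1.234e+00  2.140e-01  5.440e-01  1.000e-03  2.361e+00 -4.300e-02] [0.17  0.565 0.692] [[-0.957, 0.289, 0.007], [0.289, 0.957, 0.022], [-0.0, 0.023, -1.0]]
```

```bash
cat > fit.py <<'E'
from h import *
from scipy.optimize import minimize
c=np.load("top.npz")["c"].reshape(-1,3)
P=np.array([[95,-34],[95,34],[-15,34],[-45,80],[-50,115],[-95,115],[-95,-36],[-71,-34]],float)
def poly(x,s):
    R=np.array([[np.cos(x[2]),-np.sin(x[2])],[np.sin(x[2]),np.cos(x[2])]])
    return (P*[1,s])@R.T+x[:2]
k=(c[:,2]>.03)&(c[:,2]<.1)
for n,x0,s in(("right",(480,-375,-5),-1),("left",(465,40,35),1),("mid",(470,-205,50),1)):
    q=c[k][:,:2]*1000; q=q[np.linalg.norm(q-np.array(x0[:2]),axis=1)<170]
    H=np.zeros((400,400),np.uint8); o=np.array(x0[:2])-200
    for a in np.round(q-o).astype(int):
        if (a>=0).all() and (a<400).all(): cv2.circle(H,(int(a[0]),int(a[1])),3,1,-1)
    def cost(x):
        M=np.zeros_like(H); cv2.fillPoly(M,[np.round((poly(x,s)-o)*16).astype(np.int32)],1,shift=4)
        return -(M&H).sum()/(M|H).sum()
    best=min((minimize(cost,(x0[0],x0[1],np.radians(x0[2]+d)),method="Nelder-Mead",options=dict(initial_simplex=[[x0[0],x0[1],np.radians(x0[2]+d)],[x0[0]+25,x0[1],np.radians(x0[2]+d)],[x0[0],x0[1]+25,np.radians(x0[2]+d)],[x0[0],x0[1],np.radians(x0[2]+d+12)]])) for d in(-15,0,15)),key=lambda r:r.fun)
    print(n,best.x[:2].round(1),np.degrees(best.x[2]).round(1),round(best.fun,3))
# tubes: tip ring + base rectangle
for nme in("top","scene"):
    c=np.load(nme+".npz")["c"].reshape(-1,3)
    q=c[(c[:,2]>.213)&(c[:,2]<.224)&(abs(c[:,0]-.42)<.06)&(abs(c[:,1]-.29)<.06)]
    print("tip",nme,len(q),q.mean(0).round(4),((q.max(0)+q.min(0))/2).round(4),np.ptp(q,axis=0).round(3))
q=c[(c[:,2]>.035)&(c[:,2]<.045)&(c[:,0]>.28)&(c[:,0]<.68)&(c[:,1]>.18)&(c[:,1]<.5)]
r=cv2.minAreaRect((q[:,:2]*1000).astype(np.float32)); print("base",np.round(r[0]),np.round(r[1]),round(r[2],1))
q=c[(c[:,2]>.236)&(c[:,2]<.25)&(c[:,0]>.45)&(c[:,0]<.7)&(c[:,1]>.3)&(c[:,1]<.5)]
r=cv2.minAreaRect((q[:,:2]*1000).astype(np.float32)); print("mate sole",np.round(r[0]),np.round(r[1]),round(r[2],1))
E
python3 fit.py
```

```text
right [ 613.6 -541. ] 5.8 0.0
left [497.4 156.4] 42.6 0.0
mid [470.9 -92.9] 35.2 0.0
tip top 115 [0.4209 0.2909 0.2172] [0.4218 0.2915 0.2184] [0.04  0.038 0.011]
tip scene 135 [0.4233 0.2979 0.2169] [0.4237 0.2961 0.2181] [0.038 0.039 0.01 ]
base [486. 322.] [313. 276.] 9.1
mate sole [585. 391.] [149.  69.] 13.2fit.py:16: RuntimeWarning: overflow encountered in scalar negative
  return -(M&H).sum()/(M|H).sum()
```

```bash
sed -i 's/return -(M&H).sum()/return -float((M\&H).sum())/' fit.py; python3 fit.py
```

```text
right [ 489.6 -360.5] -12.3 -0.587
left [475.   22.5] 36.1 -0.906
mid [ 480.5 -218. ] 51.3 -0.642
tip top 115 [0.4209 0.2909 0.2172] [0.4218 0.2915 0.2184] [0.04  0.038 0.011]
tip scene 135 [0.4233 0.2979 0.2169] [0.4237 0.2961 0.2181] [0.038 0.039 0.01 ]
base [486. 322.] [313. 276.] 9.1
mate sole [585. 391.] [149.  69.] 13.2
```

```bash
python3 - <<'E'
s=open('fit.py').read()
s=s.replace('c=np.load("top.npz")["c"].reshape(-1,3)\n','C=np.load("top.npz")["c"]; zz=C[...,2]\nn_,L=cv2.connectedComponents(((zz>.045)&(zz<.1)).astype(np.uint8),connectivity=4)\nc=C.reshape(-1,3); L=L.ravel()\n',1)
s=s.replace('k=(c[:,2]>.03)&(c[:,2]<.1)','pix={"right":(215,363),"left":(220,248),"mid":(218,318)}')
s=s.replace('q=c[k][:,:2]*1000; q=q[np.linalg.norm(q-np.array(x0[:2]),axis=1)<170]','q=c[L==L[pix[n][0]*560+pix[n][1]]][:,:2]*1000; print(len(q))')
s=s[:s.index('# tubes')]
open('fit.py','w').write(s)
E
python3 fit.py
```

```text
1547
right [ 488.7 -361. ] -11.7 -0.918
1586
left [475.6  23.5] 37.3 -0.917
1571
mid [ 481.5 -217.8] 51.6 -0.921
```

```bash
cat >> h.py <<'E'
def plan(wps):
    """wps: list of (x,y,z,tool-y angle deg or None); prints tool shift+spin per leg, each from the previous waypoint"""
    s=observe(); p=np.array(s["position"]); R=Ro.from_rotvec(s["eef_rot"]).as_matrix()
    print("t",s["time_s"],"q",np.round(s["qpos"],2),"p",p.round(4),"z",R[:,2].round(3),"w",round(float(s["gripper_width"]),4),"F",np.round(s["force"],2))
    for w in wps:
        d=R.T@(np.array(w[:3])-p); sp=0
        if w[3] is not None:
            cur=np.degrees(np.arctan2(R[1,1],R[0,1])); sp=-np.radians((w[3]-cur+180)%360-180)
        print(np.round(d,3),"spin",round(sp,3),"dist",round(np.linalg.norm(d),3))
        R=R@Ro.from_euler("z",sp).as_matrix(); p=np.array(w[:3])
E
python3 - <<'E'
from h import *
plan([(.33,.33,.42,10),(.4875,.0325,.14,-52.7),(.4875,.0325,.018,-52.7)])
E
```

```text
t 2.0 q [ 1.23  0.21  0.54  0.    2.36 -0.04] p [0.1705 0.565  0.6919] z [ 0.007  0.022 -1.   ] w 0.0855 F [1.17 1.38 1.13]
[-0.221 -0.185  0.268] spin 1.103 dist 0.393
[-0.326  0.101  0.274] spin 1.094 dist 0.438
[-0.002  0.002  0.122] spin 0.0 dist 0.122
```

Request:
play_rows:
  commands: "-1 -0.221 -0.185 0.268 1.103; -1 -0.221 -0.185 0.268 1.103; -1 -0.221 -0.185 0.268 1.103; -1 -0.221 -0.185 0.268 1.103; -1 -0.221 -0.185 0.268 1.103; -1 -0.221 -0.185 0.268 1.103; -1 -0.221 -0.185 0.268 1.103; -1 -0.221 -0.185 0.268 1.103; -1 -0.221 -0.185 0.268 1.103"

```text
time_s: 2.9
position: [0.3312, 0.3275, 0.4174]
eef_rot: [-2.021, -2.395, -0.026]
force: [-0.2, 0.2, 1.5]
gripper_width: 0.0853
finger_force: 0.0
```

Request:
play_rows:
  commands: "-1 -0.326 0.101 0.274 1.094; -1 -0.326 0.101 0.274 1.094; -1 -0.326 0.101 0.274 1.094; -1 -0.326 0.101 0.274 1.094; -1 -0.326 0.101 0.274 1.094; -1 -0.326 0.101 0.274 1.094; -1 -0.326 0.101 0.274 1.094; -1 -0.326 0.101 0.274 1.094; -1 -0.326 0.101 0.274 1.094; -1 -0.326 0.101 0.274 1.094"

```text
time_s: 3.9
position: [0.4885, 0.0299, 0.1388]
eef_rot: [-2.961, -0.998, -0.014]
force: [-0.2, 0.2, 0.5]
gripper_width: 0.0855
finger_force: 0.0
```

Run:
```python
from h import *
plan([(.4875,.0325,.018,-52.7)])
```

```text
t 3.9 q [-0.   -0.26  1.95  0.02  1.45  0.92] p [0.4885 0.0299 0.1388] z [ 0.003  0.019 -1.   ] w 0.0855 F [-0.15  0.18  0.54]
[-0.001 -0.001  0.121] spin -0.001 dist 0.121
```

Request:
play_rows:
  commands: "-1 0 0 0.05 0; -1 0 0 0.1 0; -1 0 0 0.121 0; -1 0 0 0.121 0; 1 0 0 0.121 0; 1 0 0 0.121 0; 1 0 0 0.121 0; 1 0 0 0.121 0; 1 0 0 0.121 0"

```text
time_s: 4.8
position: [0.4906, 0.0349, 0.0231]
eef_rot: [-2.961, -1.001, -0.025]
force: [-1.6, 2.9, 9.4]
gripper_width: 0.0667
finger_force: 68.0
```

Request:
play_rows:
  commands: "1 0 0 -0.02 0; 1 0 0 -0.05 0; 1 0 0 -0.06 0; 1 0 0 -0.06 0; 1 0 0 -0.06 0; 1 0 0 -0.06 0; 1 0 0 -0.06 0"

```text
time_s: 5.5
position: [0.4882, 0.0332, 0.0789]
eef_rot: [-2.96, -1.0, -0.016]
force: [0.9, -0.4, -4.1]
gripper_width: 0.0668
finger_force: 69.1
```

Run:
```python
from h import *
s=observe(); print({k:np.round(v,3) for k,v in s.items()})
f=grab_frame("scene"); save(f,"lift1")
```

```text
{'time_s': np.float64(5.5), 'qpos': array([ 0.004, -0.218,  2.014,  0.02 ,  1.341,  0.919]), 'dq': array([-0.001, -0.   , -0.007, -0.   ,  0.003, -0.001]), 'joint_torque': array([ 2.0000e-02, -4.3138e+01, -6.1790e+01, -1.3000e-02,  2.4800e-01,
        5.0000e-03]), 'position': array([0.488, 0.033, 0.079]), 'eef_rot': array([-2.96 , -1.   , -0.016]), 'force': array([ 0.925, -0.354, -4.067]), 'wrist_torque': array([ 0.095, -0.276, -0.056]), 'finger_force': np.float64(69.097), 'gripper_width': np.float64(0.067)}
```

View pics/lift1.png

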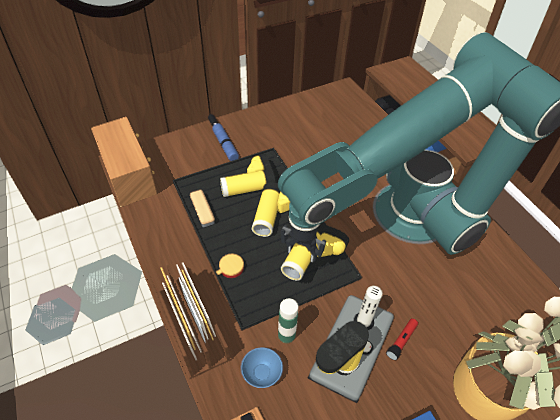

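Request:
play_rows:
  commands: "1 0 0 0 0"

```text
time_s: 5.65
position: [0.4885, 0.0332, 0.0795]
eef_rot: [-2.961, -1.001, -0.017]
force: [-0.5, 0.1, -3.8]
gripper_width: 0.067
finger_force: 68.9
```

Request:
play_rows:
  commands: "1 0 0 0 0"

```text
time_s: 5.75
position: [0.4886, 0.0332, 0.0797]
eef_rot: [-2.961, -1.0, -0.017]
force: [-0.6, -0.4, -3.5]
gripper_width: 0.0669
finger_force: 69.1
```

Request:
play_rows:
  commands: "1 0 0 0 0"

```text
time_s: 5.85
position: [0.4887, 0.0332, 0.0799]
eef_rot: [-2.961, -1.001, -0.018]
force: [0.0, 0.6, -4.7]
gripper_width: 0.0667
finger_force: 69.0
```

Request:
play_rows:
  commands: "1 0 0 0 0"

```text
time_s: 5.95
position: [0.4887, 0.0332, 0.08]
eef_rot: [-2.961, -1.001, -0.018]
force: [1.0, -0.9, -3.7]
gripper_width: 0.0669
finger_force: 69.0
```

Boot 1 at (305,255) in the picture is held level. Its weight of about 4 N against a 0.5 N offset means it is the soaked one. Next I'll fit the arm's kinematics and map the obstacle heights, to plan a way of turning the boot upside down.

```bash
cat > kin.py <<'E'
import numpy as np
from scipy.optimize import least_squares
from scipy.spatial.transform import Rotation as Ro
D=[([1.24,.116,1.442,0,1.584,-.038],[.195,.646,.231],[-.458,-3.108,.002]),
([1.234,.447,.072,.002,2.599,-.043],[.1686,.5595,.7608],[.458,3.104,.037]),
([1.234,.214,.544,.001,2.361,-.043],[.1705,.565,.6919],[.458,3.104,.036]),
([0,-.26,1.95,.02,1.45,.92],[.4885,.0299,.1388],[-2.961,-.998,-.014]),
([.004,-.218,2.014,.02,1.341,.919],[.4882,.0332,.0789],[-2.96,-1.,-.016])]
rz=lambda a:Ro.from_euler("z",a).as_matrix(); ry=lambda a:Ro.from_euler("y",a).as_matrix()
def fk(q,P):
    a0,h,L1,e,L2,s,d=P
    R=rz(q[0]); p=np.array([0,0,h])+R@[a0,s,0]
    R=R@ry(q[1]); p=p+R@[0,0,L1]
    R=R@ry(q[2]); p=p+R@[e,0,L2]
    R=R@rz(q[3])@ry(q[4]); R=R@rz(q[5]); p=p+R@[0,0,d]
    return p,R
def res(P): return np.concatenate([fk(q,P)[0]-p for q,p,_ in D])
sol=least_squares(lambda P:np.r_[res(P),1e-4*(P-[0,.3,.6,0,.6,0,.28])],[0,.3,.6,0,.6,0,.28])
P=sol.x
if __name__=="__main__":
    print(P.round(4),np.abs(res(P)).max().round(4))
    for q,p,r in D: print((fk(q,P)[1].T@Ro.from_rotvec(r).as_matrix()).round(2).tolist())
    from scipy.stats import binned_statistic_2d as b
    for n in("top","scene"):
        c=np.load(n+".npz")["c"].reshape(-1,3); c=c[c[:,2]<.8]
        H=b(c[:,0],c[:,1],c[:,2],"max",[np.arange(.1,.81,.05),np.arange(.05,.81,.05)])[0]
        print(n,"cols y=.05.. rows x=.1.. cm"); print(np.nan_to_num(H*100,nan=-1).astype(int))
E
python3 kin.py
```

```text
[6.000e-04 1.093e-01 4.591e-01 8.200e-02 6.197e-01 2.550e-02 2.599e-01] 0.0008
[[0.0, -1.0, 0.0], [1.0, 0.0, -0.0], [0.0, 0.0, 1.0]]
[[-0.0, -1.0, -0.0], [1.0, -0.0, -0.0], [0.0, -0.0, 1.0]]
[[0.0, -1.0, -0.0], [1.0, 0.0, -0.0], [0.0, -0.0, 1.0]]
[[0.0, -1.0, -0.0], [1.0, 0.0, 0.0], [-0.0, -0.0, 1.0]]
[[0.0, -1.0, 0.0], [1.0, 0.0, -0.0], [0.0, 0.0, 1.0]]
top cols y=.05.. rows x=.1.. cm
[[62  0 60 61 62 61 61 60 58 57 51 47  0 30 -1]
 [ 0  0  0  0  0 57 58 58 58 57 47 47 19 -1 -1]
 [ 0  0  0  0  0  0  0  0 57 57 55 37 32 32 -1]
 [ 0  0  0  0  0  2  3  0  0 26 49 48 39 32 -1]
 [ 6  1  1  0  4  4  3  3  0 27 30 38 39  0  0]
 [ 7  1  1  4 17  4  4  4  0  0 28 37 37  0  0]
 [ 7  2  3  4 22 22  6  3  0  0 10 11 11 11 10]
 [ 7  2  0  4  4  6  6  4  0  0 11 11 11 11 11]
 [ 7  5  0  0  4 24 24 24  4  0 11 11 11 11 11]
 [ 7  1  1  0  3 24 24 24  0  0 11 11 11 11 11]
 [ 1  2 18 18  0  4 24 24 -1  0 11 11 11 11 11]
 [ 1  2 18 18  5  4 24 24 -1  0 11 11 11 11 11]
 [ 2  2  0  5  4  4  0  0  0  0 11 11 11 11 11]
 [ 0  1  0  5  4  4  0  0  0  0 10 11 11 11 11]]
scene cols y=.05.. rows x=.1.. cm
[[63 60 60 61 61 61 61 60 58  0 28 27 -1  0  0]
 [ 0  0  0  0  0 58 58 58 58 56 36 34 31  0  0]
 [ 0  0  0  0  0  0  0  0 56 57 57 48 43 34 -1]
 [ 0  0  0  0  0  0  3  0  0 26 53 53 39 34 32]
 [ 6  1  2  0  3  4  3  3  0 26 29 37 39 27 -1]
 [ 7  1  2  4 20  4  4  4  0  0 28 37 37 -1 -1]
 [ 7  1  2  4 22 22  5  4  0  0  0 11 -1 -1 -1]
 [ 7  2  1  4  4 -1  6  4  0  0  0 11 -1 -1 -1]
 [ 7  7  1  0  4 24 24 24  4  0  0 -1 -1 -1 -1]
 [ 7  1  0  0  0 24 24 24  4  0 -1 -1 -1 -1 -1]
 [ 1  1 18 18  0  3 24 24  0  0 -1 -1 -1 -1 -1]
 [ 1  2 14 18  4  4 23 24  0 -1 -1 -1 -1 -1 -1]
 [ 1  1  0  4  4  4  0  0  0 -1 -1 -1 -1 -1 -1]
 [ 0  0  0  4  4  5  0  0 -1 -1 -1 -1 -1 -1 -1]]
```

```bash
cat > sim.py <<'E'
from kin import *
LO=np.array([-2.83,-.83,.07,-1.14,.01,-2.97]); HI=np.array([2.83,2.19,2.5,4.28,3,2.97])
V=.07*np.array([1.89,1.89,2.22,3.14,3.14,3.14])
C=np.array([[0,-1,0],[1,0,0],[0,0,1.]])
def F(q): p,R=fk(q,P); return p,R@C
def err(q,p,R,w):
    p1,R1=F(q); return np.r_[p-p1, w*Ro.from_matrix(R@R1.T).as_rotvec()]
def call(q,rows,w=1.,mode="step"):
    p0,R0=F(q)
    for r in rows:
        T=p0+R0@np.array(r[:3]); RT=R0@rz(r[3])
        pc,Rc=F(q); dp=T-pc; n=np.linalg.norm(dp); dp*=min(1,.05/max(n,1e-9))
        rv=Ro.from_matrix(RT@Rc.T).as_rotvec(); n=np.linalg.norm(rv); rv*=min(1,.15/max(n,1e-9))
        lo=np.maximum(LO,q-V if mode=="step" else LO)-1e-9; hi=np.minimum(HI,q+V if mode=="step" else HI)+1e-9
        q2=least_squares(err,np.clip(q,lo+1e-8,hi-1e-8),bounds=(lo,hi),args=(pc+dp,Ro.from_rotvec(rv).as_matrix()@Rc,w)).x
        if mode!="step": q2=q+(q2-q)*min(1,(V/np.maximum(abs(q2-q),1e-9)).min())
        q=q2
    return q
if __name__=="__main__":
    # state before up push: tool-down at z=.533
    p,R=F(D[0][0]); p[2]=.5331
    q0=least_squares(err,D[0][0],bounds=(LO,HI),args=(p,R,1.)).x
    print(q0.round(3))
    for m in("step","scale"):
        for w in(.1,.2,.5,1.,2.):
            q=call(q0,[(0,0,-.05*(i+1),0) for i in range(10)],w,m); p,R=F(q); print(m,w,q.round(3),p.round(3),R[:,2].round(3))
    print("actual .447 .072 2.599; .1686 .5595 .7608; tilt .024")
E
timeout 100 python3 sim.py
```

```text
[ 1.24   0.207  0.848  0.     2.087 -0.038]
step 0.1 [ 1.22   0.308  0.07   0.049  1.764 -0.022] [0.192 0.636 0.952] [ 0.243  0.806 -0.54 ]
step 0.2 [ 1.229  0.392  0.07   0.022  2.36  -0.031] [0.176 0.582 0.805] [ 0.091  0.301 -0.949]
step 0.5 [ 1.233e+00  4.460e-01  7.000e-02  2.000e-03  2.599e+00 -4.200e-02] [0.168 0.558 0.763] [ 0.008  0.026 -1.   ]
step 1.0 [ 1.234e+00  4.500e-01  7.000e-02  1.000e-03  2.615e+00 -4.400e-02] [0.168 0.557 0.76 ] [ 0.002  0.006 -1.   ]
step 2.0 [ 1.234  0.451  0.07   0.     2.62  -0.044] [0.168 0.556 0.759] [ 0.     0.001 -1.   ]
scale 0.1 [ 1.223  0.326  0.07   0.044  1.886 -0.023] [0.191 0.632 0.915] [ 0.219  0.726 -0.652]
scale 0.2 [ 1.23   0.402  0.07   0.019  2.388 -0.032] [0.176 0.582 0.797] [ 0.08   0.266 -0.961]
scale 0.5 [ 1.234e+00  4.490e-01  7.000e-02  2.000e-03  2.595e+00 -4.200e-02] [0.169 0.561 0.761] [ 0.008  0.026 -1.   ]
scale 1.0 [ 1.234e+00  4.530e-01  7.000e-02  1.000e-03  2.612e+00 -4.400e-02] [0.169 0.559 0.758] [ 0.002  0.006 -1.   ]
scale 2.0 [ 1.234  0.454  0.07   0.     2.616 -0.044] [0.169 0.559 0.757] [ 0.     0.001 -1.   ]
actual .447 .072 2.599; .1686 .5595 .7608; tilt .024
```

```bash
nproc
cat > search.py <<'E'
from sim import *
import itertools, sys, time
from multiprocessing import Pool
M=float(sys.argv[1]) if len(sys.argv)>1 else 10
def ok(q):
    p,R=F(q); return p[2]>.17 and np.hypot(p[0],p[1])>.3 and fkw(q)[2]>.12
def fkw(q): p,R=F(q); return p-.26*R[:,2]
def run(a):
    q,u,n=a; rows=[tuple(np.array(u)*(i+1)) for i in range(n)]
    q2=call(q,rows,.5,"scale"); return q2
def start(r,z,s6):
    p=np.array([r,0,z]); best=None
    q=least_squares(err,[0,-.2,1.8,0,1.5,0],bounds=(LO,HI),args=(p,np.diag([-1.,1,-1]),1.)).x
    q[5]=s6*2.96; return q
U=[u for u in itertools.product((-.05,0,.05),(-.05,0,.05),(-.05,0,.05),(-.15,0,.15)) if any(u)]
if __name__=="__main__":
    t0=time.time()
    with Pool() as pool:
        beam=[(0,start(r,z,s),[(r,z,s)]) for r in(.4,.55,.7) for z in(.25,.45,.6) for s in(-1,1)]
        beam=[b for b in beam if abs(F(b[1])[0][2]-b[2][0][1])<.01]
        for lev in range(12):
            jobs=[(q,u,8) for _,q,h in beam for u in U]; par=[(q,h) for _,q,h in beam for u in U]
            out=pool.map(run,jobs,chunksize=20)
            c=[(F(q)[1][2,2],q,par[i][1]+[jobs[i][1]]) for i,q in enumerate(out) if ok(q)]
            c.sort(key=lambda x:-x[0]); beam=[]
            for x in c:
                if all(np.abs(x[1]-y[1]).max()>.15 for y in beam): beam.append(x)
                if len(beam)>=6: break
            print(lev,round(time.time()-t0),[(round(b[0],3),b[1].round(2).tolist()) for b in beam[:2]],flush=True)
            print("   ",beam[0][2],flush=True)
            if beam[0][0]>0 or time.time()-t0>M*50: break
E
OMP_NUM_THREADS=1 timeout 560 python3 search.py 9
```

```text
4
0 19 [(np.float64(-0.92), [0.21, 0.62, 0.07, -0.66, 2.62, 2.97]), (np.float64(-0.921), [-0.28, 0.61, 0.07, 0.66, 2.63, -2.97])]
    [(0.7, 0.6, 1), (-0.05, 0, 0, 0.15)]
1 25 [(np.float64(-0.685), [-0.25, 0.82, 0.07, 1.2, 2.62, -2.97]), (np.float64(-0.687), [-0.54, 0.71, 0.07, 1.55, 2.87, -2.97])]
    [(0.7, 0.6, -1), (0.05, 0, 0, -0.15), (0.05, -0.05, 0.05, -0.15)]
2 32 [(np.float64(-0.371), [-0.22, 0.96, 0.07, 1.76, 2.64, -2.97]), (np.float64(-0.377), [-0.38, 0.99, 0.07, 1.95, 2.85, -2.97])]
    [(0.7, 0.6, -1), (0.05, 0, 0, -0.15), (0.05, -0.05, 0.05, -0.15), (0.05, -0.05, 0, -0.15)]
3 39 [(np.float64(-0.094), [-0.09, 1.07, 0.07, 2.3, 2.66, -2.97]), (np.float64(-0.128), [-0.22, 1.16, 0.07, 2.46, 2.87, -2.97])]
    [(0.7, 0.6, -1), (0.05, 0, 0, -0.15), (0.05, -0.05, 0.05, -0.15), (0.05, -0.05, 0, -0.15), (0.05, -0.05, 0, -0.15)]
4 47 [(np.float64(0.122), [0.24, 1.1, 0.07, 2.29, 2.4, -2.97]), (np.float64(0.11), [0.16, 1.21, 0.07, 2.42, 2.62, -2.97])]
    [(0.7, 0.6, -1), (0.05, 0, 0, -0.15), (0.05, -0.05, 0.05, -0.15), (0, -0.05, 0.05, -0.15), (0.05, -0.05, 0, -0.15), (0.05, -0.05, 0, -0.15)]
```

```bash
cat > search2.py <<'E'
from search import *
B=np.array([[x,y,z-.019] for x in(-.11,-.03) for y in(-.115,-.04,.036) for z in(-.034,.034)]+[[x,y,z-.019] for x in(.03,.08) for y in(-.034,.034) for z in(-.034,.034)])
def links(q):
    R=rz(q[0]); sh=np.array([0,0,.109])+R@[0,.0255,0]; R=R@ry(q[1]); el=sh+R@[0,0,.459]; R=R@ry(q[2]); return sh,el,el+R@[.082,0,0],el+R@[.082,0,.62]
def seg(pts,a,b):
    t=np.clip((pts-a)@(b-a)/((b-a)@(b-a)),0,1); return np.linalg.norm(pts-a-t[:,None]*(b-a),axis=1).min()
def clear(q):
    p,R=F(q); b=p+B@R.T; sh,el,e2,w=links(q)
    return b[:,2].min(), min(seg(b,e2,w),seg(b,sh,el)), w[2], p[2]
def ok2(q):
    a,b,w,z=clear(q); return a>.10 and b>.10 and w>.15
if __name__=="__main__":
    # final pose
    psi=np.radians(78); z=np.array([np.cos(psi),np.sin(psi),0]); x=np.array([0,0,-1.]); RT=np.c_[x,np.cross(z,x),z]
    tip=np.array([.4225,.294,.218]); org=tip-[0,0,.071]; g=org-[0,0,.015]; tcp=g+.019*z
    for s6 in(-2,0,2):
        q=least_squares(err,[0,-.2,2.3,1.7,1.4,s6],bounds=(LO,HI),args=(tcp,RT,1.)).x; print("hang",tcp.round(4),q.round(3),np.linalg.norm(err(q,tcp,RT,1)).round(4))
        q=least_squares(err,q,bounds=(LO,HI),args=(tcp+[0,0,.24],RT,1.)).x; print("  above",q.round(3),np.linalg.norm(err(q,tcp+[0,0,.24],RT,1)).round(4))
    t0=time.time()
    with Pool() as pool:
        beam=[(0,start(r,z,-1),[(r,z,-1)]) for r in(.45,.55,.65,.75) for z in(.3,.45,.6)]
        beam=[b for b in beam if abs(F(b[1])[0][2]-b[2][0][1])<.01 and ok2(b[1])]; print(len(beam))
        for lev in range(14):
            jobs=[(q,u,8) for _,q,h in beam for u in U]; par=[(q,h) for _,q,h in beam for u in U]
            out=pool.map(run,jobs,chunksize=20)
            c=[(F(q)[1][2,2],q,par[i][1]+[jobs[i][1]]) for i,q in enumerate(out) if ok2(q)]
            c.sort(key=lambda x:-x[0]); beam=[]
            for x in c:
                if all(np.abs(x[1]-y[1]).max()>.15 for y in beam): beam.append(x)
                if len(beam)>=8: break
            b=beam[0]; print(lev,round(time.time()-t0),round(b[0],3),b[1].round(2).tolist(),np.round(clear(b[1]),2),flush=True)
            if b[0]>0 or time.time()-t0>M*50:
                for b in beam[:3]:
                    q=start(*b[2][0]); print(b[2][0],q.round(2))
                    for u in b[2][1:]: q=run((q,u,8)); p,R=F(q); print("  ",u,q.round(2),p.round(2),R[:,2].round(2),np.round(clear(q),2))
                break
E
OMP_NUM_THREADS=1 timeout 400 python3 search2.py 4
```

```text
hang [0.4265 0.3126 0.132 ] [ 0.206 -0.83   2.38   1.453  1.127 -2.97 ] 0.2597
  above [ 0.102 -0.74   2.191  1.501  1.249 -2.97 ] 0.0967
hang [0.4265 0.3126 0.132 ] [ 0.088 -0.172  2.369  1.748  1.331  2.494] 0.0
  above [ 0.095 -0.478  2.198  1.628  1.274  2.97 ] 0.0332
hang [0.4265 0.3126 0.132 ] [ 0.088 -0.172  2.369  1.748  1.331  2.494] 0.0
  above [ 0.095 -0.478  2.198  1.628  1.274  2.97 ] 0.0332
12
0 12 -0.932 [-0.22, 0.69, 0.07, 0.56, 2.48, -2.97] [0.57 0.1  0.86 0.62]
1 20 -0.729 [-0.3, 0.81, 0.07, 1.07, 2.46, -2.97] [0.5  0.1  0.76 0.57]
2 28 -0.444 [-0.29, 0.93, 0.07, 1.51, 2.45, -2.97] [0.45 0.11 0.65 0.53]
3 37 -0.14 [-0.22, 1.04, 0.07, 1.91, 2.42, -2.97] [0.42 0.11 0.54 0.51]
4 45 0.162 [-0.06, 1.35, 0.07, 1.98, 2.38, -2.97] [0.17 0.12 0.22 0.26]
(0.75, 0.6, -1) [-0.03  0.54  0.29  0.    2.31 -2.96]
   (0.05, -0.05, 0.05, -0.15) [-0.14  0.86  0.07  0.42  2.31 -2.97] [ 0.86 -0.02  0.47] [-0.1   0.32 -0.94] [0.43 0.13 0.72 0.47]
   (0.05, 0, 0.05, -0.15) [-0.17  1.    0.07  0.78  2.37 -2.97] [0.88 0.01 0.38] [-0.3   0.55 -0.78] [0.32 0.12 0.58 0.38]
   (0.05, 0, 0.05, -
[... 1020 characters left out ...]
11 0.47 0.51]
(0.65, 0.6, -1) [-0.04  0.22  0.71  0.    2.21 -2.96]
   (0.05, -0.05, 0, -0.15) [-0.22  0.69  0.07  0.56  2.48 -2.97] [ 0.74 -0.05  0.62] [-0.09  0.35 -0.93] [0.57 0.1  0.86 0.62]
   (0.05, -0.05, 0, -0.15) [-0.3   0.81  0.07  1.07  2.46 -2.97] [ 0.77 -0.06  0.57] [-0.23  0.65 -0.73] [0.5  0.1  0.76 0.57]
   (0.05, -0.05, 0, -0.15) [-0.29  0.93  0.07  1.51  2.45 -2.97] [ 0.8  -0.04  0.53] [-0.42  0.79 -0.44] [0.45 0.11 0.65 0.53]
   (0.05, -0.05, 0, -0.15) [-0.22  1.04  0.07  1.91  2.42 -2.97] [0.81 0.01 0.51] [-0.61  0.78 -0.14] [0.42 0.11 0.54 0.51]
   (0, -0.05, -0.05, -0.15) [-0.27  1.    0.07  2.43  2.39 -2.97] [ 0.75 -0.06  0.61] [-0.74  0.67  0.1 ] [0.53 0.11 0.59 0.61]
```

Request:
play_rows:
  commands: "1 0 0 0.03 0; 1 0 0 0.05 0; 1 0 0 0.056 0; 1 0 0 0.056 0; -1 0 0 0.055 0; -1 0 0 0.055 0; -1 0 0 0.055 0; -1 0 0 0.01 0; -1 0 0 -0.04 0; -1 0 0 -0.05 0"

```text
time_s: 6.95
position: [0.4903, 0.0322, 0.1361]
eef_rot: [-2.963, -1.001, -0.029]
force: [0.5, -0.6, -0.6]
gripper_width: 0.0857
finger_force: 0.0
```

```bash
cat > s3.py <<'E'
import search2; from search2 import *
search2.B=B*np.array([-1,-1,1])
def runs(a):
    q,us=a; out=[]
    for u in us: q=run((q,u,8)); out.append(q)
    return out
if __name__=="__main__":
    plan_=__import__("h").plan; plan_([])
    for n in("top","scene"):
        c=np.load(n+".npz")["c"].reshape(-1,3)
        for a,b in((-.6,-.7),(-.7,-.8),(-.8,-.9),(-.9,-1.),(-1.,-1.2),(-1.2,-1.5)):
            k=(c[:,1]<a)&(c[:,1]>b); 
            if k.any(): print(n,a,[(round(x,1),round(float(c[k&(abs(c[:,0]-x)<.05)][:,2].max(initial=-9)),2)) for x in np.arange(0,1.1,.1)])
    for psi in(60,70,78,85):
        a=np.radians(psi); z=np.array([np.cos(a),np.sin(a),0]); x=np.array([0,0,1.]); RT=np.c_[x,np.cross(z,x),z]
        tcp=np.array([.4225,.294,.132])+.019*z
        for dz in(0,.18,.24):
            q=least_squares(err,[0,-.2,2.3,1.7,1.4,-.6],bounds=(LO,HI),args=(tcp+[0,0,dz],RT,1.)).x; print(psi,dz,q.round(2),np.linalg.norm(err(q,tcp+[0,0,dz],RT,1)).round(4))
    for az in(0,):
      for r in(.55,.65):
        q=start(r,.6,-1)
        for i in range(5):
            q=run((q,(.05,-.05,0,-.15),8)); p,R=F(q); print(r,q.round(2),p.round(2),R[:,2].round(2),np.round(clear(q),2),"psi-q1",)
E
OMP_NUM_THREADS=1 python3 s3.py
```

```text
t 6.95 q [ 0.   -0.26  1.95  0.02  1.44  0.92] p [0.4903 0.0322 0.1361] z [ 0.013  0.019 -1.   ] w 0.0857 F [ 0.54 -0.57 -0.63]
top -0.6 [(np.float64(0.0), 0.01), (np.float64(0.1), 0.01), (np.float64(0.2), 0.01), (np.float64(0.3), 0.01), (np.float64(0.4), 0.04), (np.float64(0.5), 0.05), (np.float64(0.6), 0.01), (np.float64(0.7), 0.01), (np.float64(0.8), 0.16), (np.float64(0.9), 0.16), (np.float64(1.0), -9.0)]
top -0.7 [(np.float64(0.0), 0.01), (np.float64(0.1), 0.01), (np.float64(0.2), 0.01), (np.float64(0.3), 0.01), (np.float64(0.4), 0.04), (np.float64(0.5), 0.04), (np.float64(0.6), 0.01), (np.float64(0.7), 0.01), (np.float64(0.8), 0.16), (np.float64(0.9), 0.16), (np.float64(1.0), -9.0)]
top -0.8 [(np.float64(0.0), -0.0), (np.float64(0.1), 0.0), (np.float64(0.2), -0.0), (np.float64(0.3), -0.0), (np.float64(0.4), -0.0), (np.float64(0.5), 0.0), (np.float64(0.6), 0.0), (np.float64(0.7), 0.0), (np.float64(0.8), -0.01), (np.float64(0.9), -9.0), (np.float64(1.0), -9.0)]
top -0.9 [(np.float64(0.0), -9.0), (np.float64(0.1), -9.0), (np.float64(0.2), -9.0), (np.float64(0.3), -9.0), (np.float6
[... 3482 characters left out ...]
3 -0.19] [0.39 0.02 0.59 0.54] psi-q1
0.55 [-0.03  1.06  0.07  2.5   2.57 -2.97] [0.76 0.08 0.53] [-0.93  0.35  0.04] [0.37 0.02 0.52 0.53] psi-q1
0.65 [-0.22  0.69  0.07  0.56  2.48 -2.97] [ 0.74 -0.05  0.62] [-0.09  0.35 -0.93] [0.56 0.04 0.86 0.62] psi-q1
0.65 [-0.3   0.81  0.07  1.07  2.46 -2.97] [ 0.77 -0.06  0.57] [-0.23  0.65 -0.73] [0.48 0.04 0.76 0.57] psi-q1
0.65 [-0.29  0.93  0.07  1.51  2.45 -2.97] [ 0.8  -0.04  0.53] [-0.42  0.79 -0.44] [0.41 0.04 0.65 0.53] psi-q1
0.65 [-0.22  1.04  0.07  1.91  2.42 -2.97] [0.81 0.01 0.51] [-0.61  0.78 -0.14] [0.36 0.05 0.54 0.51] psi-q1
0.65 [-0.12  1.11  0.07  2.28  2.4  -2.97] [0.81 0.06 0.51] [-0.78  0.61  0.13] [0.35 0.05 0.47 0.51] psi-q1
```

Request:
play_rows:
  commands: "-1 0 0 0.05 0; -1 0 0 0.1 0; -1 0 0 0.111 0; -1 0 0 0.111 0; 1 0 0 0.111 0; 1 0 0 0.111 0; 1 0 0 0.111 0; 1 0 0 0.111 0; 1 0 0 0.08 0; 1 0 0 0.04 0"

```text
time_s: 7.95
position: [0.4881, 0.033, 0.0912]
eef_rot: [-2.96, -1.0, -0.017]
force: [1.0, 0.7, -4.3]
gripper_width: 0.067
finger_force: 69.7
```

Run:
```python
from h import *
plan([(.47,-.2,.4,30),(.354,-.545,.6,112.6)])
```

```text
t 7.95 q [ 0.   -0.23  2.    0.02  1.36  0.92] p [0.4881 0.033  0.0912] z [ 0.005  0.019 -1.   ] w 0.067 F [ 0.99  0.67 -4.31]
[-0.151  0.17  -0.313] spin -1.442 dist 0.387
[-0.238 -0.27  -0.207] spin -1.442 dist 0.415
```

Request:
play_rows:
  commands: "1 0 0 -0.05 0; 1 0 0 -0.1 -0.1; 1 -0.151 0.17 -0.313 -1.442; 1 -0.151 0.17 -0.313 -1.442; 1 -0.151 0.17 -0.313 -1.442; 1 -0.151 0.17 -0.313 -1.442; 1 -0.151 0.17 -0.313 -1.442; 1 -0.151 0.17 -0.313 -1.442; 1 -0.151 0.17 -0.313 -1.442; 1 -0.151 0.17 -0.313 -1.442"

```text
time_s: 8.95
position: [0.4694, -0.2014, 0.4023]
eef_rot: [-1.775, -2.59, -0.031]
force: [0.4, 0.6, -4.9]
gripper_width: 0.0671
finger_force: 69.7
```

Run:
```python
from h import *
plan([(.354,-.545,.6,112.6)])
```

```text
t 8.95 q [-0.47 -0.23  1.5   0.02  1.87 -0.83] p [ 0.4694 -0.2014  0.4023] z [ 0.01   0.017 -1.   ] w 0.0671 F [ 0.35  0.59 -4.88]
[-0.276 -0.229 -0.205] spin -1.596 dist 0.413
```

Request:
play_rows:
  commands: "1 -0.276 -0.229 -0.205 -1.596; 1 -0.276 -0.229 -0.205 -1.596; 1 -0.276 -0.229 -0.205 -1.596; 1 -0.276 -0.229 -0.205 -1.596; 1 -0.276 -0.229 -0.205 -1.596; 1 -0.276 -0.229 -0.205 -1.596; 1 -0.276 -0.229 -0.205 -1.596; 1 -0.276 -0.229 -0.205 -1.596; 1 -0.276 -0.229 -0.205 -1.596; 1 -0.276 -0.229 -0.205 -1.596"

```text
time_s: 9.95
position: [0.352, -0.5452, 0.5979]
eef_rot: [-0.429, 3.104, 0.026]
force: [0.3, -0.3, -4.9]
gripper_width: 0.0666
finger_force: 70.1
```

```bash
cat > pred.py <<'E'
from search2 import *
from station import observe
s=observe(); q=np.array(s["qpos"]); p,R=F(q)
print("t",round(float(s["time_s"]),2),"q",q.round(2),"p",np.round(s["position"],3),p.round(3),"z",R[:,2].round(3),"x",R[:,0].round(3),"clear",np.round(clear(q),2))
import sys
if len(sys.argv)>1:
    for i in range(int(sys.argv[1])):
        q=run((q,(.05,-.05,0,-.15),8)); p,R=F(q); print(q.round(2),p.round(2),R[:,2].round(2),np.round(clear(q),2))
E
python3 pred.py 5
```

```text
t 9.95 q [-1.04  0.23  0.71  0.02  2.22 -2.88] p [ 0.352 -0.545  0.598] [ 0.352 -0.546  0.598] z [ 0.006  0.018 -1.   ] x [-0.962 -0.271 -0.011] clear [0.58 0.14 0.86 0.6 ]
[-1.25  0.69  0.07  0.56  2.49 -2.97] [ 0.34 -0.66  0.62] [ 0.25  0.26 -0.93] [0.57 0.1  0.86 0.62]
[-1.33  0.81  0.07  1.08  2.48 -2.97] [ 0.34 -0.69  0.57] [ 0.43  0.54 -0.72] [0.5  0.1  0.76 0.57]
[-1.32  0.94  0.07  1.53  2.46 -2.97] [ 0.37 -0.7   0.53] [ 0.45  0.78 -0.43] [0.45 0.1  0.64 0.53]
[-1.25  1.04  0.07  1.94  2.45 -2.97] [ 0.42 -0.69  0.51] [ 0.31  0.94 -0.13] [0.42 0.11 0.54 0.51]
[-1.14  1.11  0.07  2.32  2.42 -2.97] [ 0.47 -0.66  0.5 ] [0.07 0.99 0.14] [0.41 0.11 0.47 0.5 ]
```

Request:
play_rows:
  commands: "1 0.05 -0.05 0 -0.15; 1 0.1 -0.1 0 -0.3; 1 0.15 -0.15 0 -0.45; 1 0.2 -0.2 0 -0.6; 1 0.25 -0.25 0 -0.75; 1 0.3 -0.3 0 -0.9; 1 0.35 -0.35 0 -1.05; 1 0.4 -0.4 0 -1.2"

```text
time_s: 10.75
position: [0.3953, -0.6019, 0.6363]
eef_rot: [-0.918, 2.697, 0.259]
force: [-0.3, 0.8, -2.9]
gripper_width: 0.067
finger_force: 70.1
```

```bash
python3 pred.py 4
```

```text
t 10.75 q [-1.14  0.66  0.07  0.51  2.5  -2.97] p [ 0.395 -0.602  0.636] [ 0.389 -0.61   0.635] z [ 0.204  0.256 -0.945] x [-0.759 -0.568 -0.318] clear [0.59 0.1  0.88 0.63]
[-1.24  0.78  0.07  1.06  2.5  -2.97] [ 0.39 -0.64  0.59] [ 0.36  0.56 -0.75] [0.52 0.1  0.78 0.59]
[-1.23  0.91  0.07  1.53  2.49 -2.97] [ 0.43 -0.65  0.55] [ 0.35  0.81 -0.46] [0.46 0.1  0.67 0.55]
[-1.15  1.02  0.07  1.96  2.48 -2.97] [ 0.47 -0.63  0.52] [ 0.19  0.97 -0.16] [0.43 0.1  0.56 0.52]
[-1.04  1.09  0.07  2.37  2.46 -2.97] [ 0.52 -0.6   0.52] [-0.08  0.99  0.1 ] [0.43 0.1  0.49 0.52]
```

Request:
play_rows:
  commands: "1 0.05 -0.05 0 -0.15; 1 0.1 -0.1 0 -0.3; 1 0.15 -0.15 0 -0.45; 1 0.2 -0.2 0 -0.6; 1 0.25 -0.25 0 -0.75; 1 0.3 -0.3 0 -0.9; 1 0.35 -0.35 0 -1.05; 1 0.4 -0.4 0 -1.2"

```text
time_s: 11.55
position: [0.4254, -0.5633, 0.6419]
eef_rot: [-1.291, 2.166, 0.44]
force: [0.1, -0.4, -2.9]
gripper_width: 0.067
finger_force: 70.2
```

Request:
play_rows:
  commands: "1 0.05 -0.05 0 -0.15; 1 0.1 -0.1 0 -0.3; 1 0.15 -0.15 0 -0.45; 1 0.2 -0.2 0 -0.6; 1 0.25 -0.25 0 -0.75; 1 0.3 -0.3 0 -0.9; 1 0.35 -0.35 0 -1.05; 1 0.4 -0.4 0 -1.2"

```text
time_s: 12.35
position: [0.4357, -0.5138, 0.6657]
eef_rot: [-1.581, 1.559, 0.563]
force: [-0.9, -0.5, -4.0]
gripper_width: 0.0673
finger_force: 70.2
```

```bash
python3 pred.py 2
python3 - <<'E'
from h import *
f=grab_frame("scene"); save(f,"tilt")
E
```

```text
t 12.35 q [-1.14  0.76  0.07  1.59  2.57 -2.97] p [ 0.436 -0.514  0.666] [ 0.429 -0.538  0.653] z [ 0.23   0.797 -0.559] x [ 0.131 -0.594 -0.793] clear [0.57 0.08 0.8  0.65]
[-1.04  0.88  0.07  2.06  2.58 -2.97] [ 0.47 -0.52  0.62] [-0.02  0.96 -0.29] [0.54 0.08 0.7  0.62]
[-0.89  0.95  0.07  2.53  2.59 -2.97] [ 0.52 -0.48  0.61] [-0.37  0.93 -0.09] [0.53 0.08 0.63 0.61]
```

View pics/tilt.png

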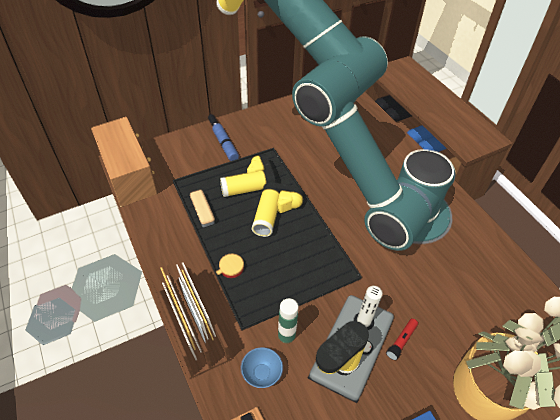

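```bash
python3 - <<'E'
s=open('kin.py').read()
s=s.replace("([.004,","([-1.138,.6607,.07,.511,2.5,-2.97],[.3953,-.6019,.6363],[0,0,0]),\n([.004,")
open('kin.py','w').write(s)
E
python3 - <<'E'
import re
s=open('kin.py').read()
s=s.replace("a0,h,L1,e,L2,s,d=P","a0,h,L1,e,L2,s,d,s2,x2=P")
s=s.replace("R=R@rz(q[3])@ry(q[4]);","R=R@rz(q[3]); p=p+R@[x2,s2,0]; R=R@ry(q[4]);")
s=s.replace(".28])],[0,.3,.6,0,.6,0,.28])",".28,0,0])],[0,.3,.6,0,.6,0,.28,0,0])")
# exact logged state for the third (current) pose
from station import observe
import numpy as np
o=observe()
line="(%s,%s,%s),\n"%(np.array(o["qpos"]).tolist(),np.array(o["position"]).tolist(),np.array(o["eef_rot"]).tolist())
s=re.sub(r"\(\[-1\.138.*\n",lambda m:line,s)
open('kin.py','w').write(s)
E
python3 kin.py | head -7; python3 pred.py 3
```

```text
[ 2.000e-04  1.377e-01  4.594e-01  8.110e-02  6.200e-01  2.550e-02
  2.892e-01 -2.000e-04  3.000e-04] 0.0011
[[0.0, -1.0, 0.0], [1.0, 0.0, -0.0], [0.0, 0.0, 1.0]]
[[-0.0, -1.0, -0.0], [1.0, -0.0, -0.0], [0.0, -0.0, 1.0]]
[[0.0, -1.0, -0.0], [1.0, 0.0, -0.0], [0.0, -0.0, 1.0]]
[[0.0, -1.0, -0.0], [1.0, 0.0, 0.0], [-0.0, -0.0, 1.0]]
[[-0.0, -1.0, -0.0], [1.0, -0.0, 0.0], [-0.0, -0.0, 1.0]]
t 12.4 q [-1.14  0.76  0.07  1.59  2.57 -2.97] p [ 0.435 -0.514  0.666] [ 0.435 -0.514  0.666] z [ 0.228  0.798 -0.557] x [ 0.135 -0.593 -0.794] clear [0.59 0.1  0.8  0.67]
[-1.04  0.88  0.07  2.05  2.57 -2.97] [ 0.48 -0.49  0.64] [-0.    0.96 -0.29] [0.55 0.11 0.69 0.64]
[-0.89  0.95  0.07  2.48  2.57 -2.97] [ 0.52 -0.45  0.64] [-0.33  0.94 -0.07] [0.56 0.12 0.63 0.64]
[-0.72  0.96  0.07  2.91  2.57 -2.97] [ 0.54 -0.39  0.66] [-0.67  0.74  0.02] [0.59 0.12 0.62 0.66]
```

```bash
sed -i 's/-\.26\*R/-.289*R/' search.py; sed -i 's/\[0,0,\.109\]/[0,0,.1377]/' search2.py
cat > s4.py <<'E'
from search2 import *
from station import observe
def hang(psi,dz,seed=(0.1,-.2,2.3,1.7,1.3,2.5),off=(0,0)):
    a=np.radians(psi); z=np.array([np.cos(a),np.sin(a),0]); x=np.array([0,0,-1.]); RT=np.c_[x,np.cross(z,x),z]
    tcp=np.array([.4225+off[0],.294+off[1],.132+dz])+.019*z
    q=least_squares(err,seed,bounds=(LO,HI),args=(tcp,RT,1.)).x; return q,tcp,np.linalg.norm(err(q,tcp,RT,1))
if __name__=="__main__":
    for psi in(70,78,85,90):
        for dz in(0,.18): q,t,e=hang(psi,dz); print(psi,dz,q.round(2),e.round(4))
    q0=np.array(observe()["qpos"]); a=np.radians(80); tz=np.array([np.cos(a),np.sin(a),0])
    f=lambda q:np.arccos(np.clip(F(q)[1][:,2]@tz,-1,1))
    U=[u for u in itertools.product((-.05,0,.05),(-.05,0,.05),(-.05,0,.05),(-.15,0,)) if any(u)]
    with Pool() as pool:
        beam=[(f(q0),q0,[])]
        for lev in range(4):
            jobs=[(q,u,8) for _,q,h in beam for u in U]; par=[h for _,q,h in beam for u in U]
            out=pool.map(run,jobs,chunksize=10)
            c=[(f(q),q,par[i]+[jobs[i][1]]) for i,q in enumerate(out) if ok2(q)]; c.sort(key=lambda x:x[0]); beam=[]
            for x in c:
                if all(np.abs(x[1]-y[1]).max()>.1 for y in beam): beam.append(x)
                if len(beam)>=8: break
            b=beam[0]; print(lev,round(np.degrees(b[0]),1),b[1].round(2),F(b[1])[0].round(2),F(b[1])[1][:,2].round(3),np.round(clear(b[1]),2),b[2],flush=True)
E
OMP_NUM_THREADS=1 python3 s4.py
```

```text
70 0 [ 0.04 -0.22  2.47  1.83  1.27  2.42] 0.0
70 0.18 [ 0.04 -0.6   2.37  1.65  1.19  2.92] 0.0
78 0 [ 0.01 -0.12  2.39  1.71  1.4   2.43] 0.0
78 0.18 [ 0.01 -0.49  2.31  1.63  1.36  2.89] 0.0
85 0 [-0.   -0.04  2.32  1.63  1.51  2.43] 0.0
85 0.18 [-0.   -0.39  2.24  1.59  1.49  2.86] 0.0
90 0 [-0.    0.01  2.27  1.57  1.57  2.43] 0.0
90 0.18 [-0.   -0.32  2.19  1.57  1.58  2.84] 0.0
0 19.5 [-0.96  0.76  0.07  1.97  2.43 -2.97] [ 0.52 -0.39  0.74] [ 0.077  0.943 -0.323] [0.65 0.13 0.83 0.74] [(0, -0.05, 0, -0.15)]
1 15.2 [-0.91  0.51  0.07  2.36  2.18 -2.97] [ 0.4  -0.2   0.97] [-0.039  0.987 -0.158] [0.89 0.17 1.01 0.97] [(0, -0.05, 0, -0.15), (-0.05, -0.05, 0, -0.15)]
2 9.6 [-0.72  0.59  0.07  2.1   2.04 -2.97] [ 0.55 -0.15  0.94] [ 0.031  0.996 -0.087] [0.86 0.19 0.96 0.94] [(0, -0.05, 0, -0.15), (0.05, -0.05, 0, 0), (-0.05, -0.05, 0, -0.15)]
3 1.0 [-0.2   0.14  0.07  1.6   1.59 -2.97] [0.32 0.26 1.18] [ 0.174  0.985 -0.017] [1.12 0.24 1.18 1.18] [(-0.05, -0.05, 0, -0.15), (-0.05, -0.05, 0, -0.15), (0, -0.05, 0.05, -0.15), (0.05, -0.05, 0, -0.15)]
```

Request:
play_rows:
  commands: "1 -0.05 -0.05 0 -0.15; 1 -0.1 -0.1 0 -0.3; 1 -0.15 -0.15 0 -0.45; 1 -0.2 -0.2 0 -0.6; 1 -0.25 -0.25 0 -0.75; 1 -0.3 -0.3 0 -0.9; 1 -0.35 -0.35 0 -1.05; 1 -0.4 -0.4 0 -1.2"

```text
time_s: 13.2
position: [0.4367, -0.2404, 0.8803]
eef_rot: [-1.843, 0.873, 0.408]
force: [0.7, -1.2, -3.4]
gripper_width: 0.0669
finger_force: 70.2
```

```bash
OMP_NUM_THREADS=1 python3 s4.py | tail -4;python3 pred.py
```

```text
0 19.9 [-0.89  0.28  0.07  2.38  2.12 -2.97] [ 0.27 -0.03  1.05] [-0.016  0.958 -0.287] [0.99 0.18 1.13 1.05] [(-0.05, -0.05, 0, -0.15)]
1 14.4 [-0.63  0.35  0.07  2.03  2.   -2.97] [0.42 0.02 1.04] [ 0.047  0.975 -0.215] [0.97 0.2  1.1  1.04] [(0.05, -0.05, 0, 0), (-0.05, -0.05, 0, -0.15)]
2 4.0 [-0.94 -0.32  0.07  2.39  1.4  -2.97] [-0.08  0.48  1.19] [ 0.106  0.994 -0.014] [1.15 0.24 1.19 1.19] [(-0.05, -0.05, 0, -0.15), (-0.05, -0.05, 0.05, -0.15), (0, -0.05, 0.05, -0.15)]
3 0.4 [ 1.01  0.01  0.07  0.39  1.49 -2.97] [0.1  0.41 1.21] [0.172 0.985 0.006] [1.16 0.24 1.21 1.21] [(0.05, -0.05, 0, 0), (-0.05, -0.05, 0, -0.15), (-0.05, -0.05, 0.05, -0.15), (-0.05, -0.05, 0.05, -0.15)]
t 13.2 q [-0.93  0.52  0.07  2.02  2.38 -2.97] p [ 0.437 -0.24   0.88 ] [ 0.437 -0.24   0.88 ] z [ 0.108  0.896 -0.43 ] x [ 0.681 -0.382 -0.625] clear [0.8  0.14 1.   0.88]
```

Request:
play_rows:
  commands: "1 -0.05 -0.05 0 -0.15; 1 -0.1 -0.1 0 -0.3; 1 -0.15 -0.15 0 -0.45; 1 -0.2 -0.2 0 -0.6; 1 -0.25 -0.25 0 -0.75; 1 -0.3 -0.3 0 -0.9; 1 -0.35 -0.35 0 -1.05; 1 -0.4 -0.4 0 -1.2"

```text
time_s: 14.0
position: [0.2247, -0.0224, 1.051]
eef_rot: [-1.902, 0.32, 0.279]
force: [0.2, -1.1, -3.9]
gripper_width: 0.0667
finger_force: 70.2
```

Request:
play_rows:
  commands: "1 0 -0.05 0.05 -0.15; 1 0 -0.1 0.1 -0.3; 1 0 -0.15 0.15 -0.45; 1 0 -0.2 0.2 -0.6; 1 0 -0.25 0.25 -0.75; 1 0 -0.3 0.3 -0.9; 1 0 -0.35 0.35 -1.05; 1 0 -0.4 0.4 -1.2"

```text
time_s: 14.8
position: [0.08, 0.2563, 1.1208]
eef_rot: [-1.894, 0.09, 0.251]
force: [1.6, 1.5, -4.3]
gripper_width: 0.067
finger_force: 70.1
```

```bash
OMP_NUM_THREADS=1 python3 s4.py | tail -4;python3 pred.py
```

```text
0 17.8 [-0.36 -0.12  0.07  2.05  1.68 -2.97] [-0.02  0.31  1.18] [-0.109  0.986 -0.128] [1.13 0.23 1.22 1.18] [(0, -0.05, 0, -0.15)]
1 2.0 [-0.96 -0.68  0.07  2.29  1.14 -2.97] [-0.27  0.78  1.05] [ 0.139  0.99  -0.   ] [0.98 0.24 1.05 1.05] [(-0.05, -0.05, 0.05, -0.15), (0, 0, 0.05, -0.15)]
2 0.6 [-0.94 -0.83  0.44  2.3   1.3  -2.97] [-0.22  0.7   1.05] [0.166 0.986 0.008] [1.01 0.24 1.05 1.05] [(-0.05, -0.05, 0.05, -0.15), (0.05, -0.05, 0.05, -0.15), (0, 0.05, 0, 0)]
3 0.1 [ 0.55 -0.6   0.07  0.92  1.91 -2.97] [-0.39  0.05  1.09] [0.174 0.985 0.002] [1.03 0.21 1.09 1.09] [(-0.05, 0, 0.05, -0.15), (0.05, -0.05, 0, -0.15), (0, 0, -0.05, -0.15), (0.05, 0, -0.05, -0.15)]
t 14.8 q [-0.36 -0.01  0.07  2.04  1.92 -2.97] p [0.08  0.256 1.121] [0.08  0.256 1.12 ] z [-0.129  0.941 -0.312] x [ 0.974  0.061 -0.218] clear [1.07 0.21 1.21 1.12]
```

```bash
sed -e 's/f=lambda q:.*/f=lambda q:(lambda z:abs(np.arcsin(z[2]))+max(0,abs(np.arctan2(z[1],z[0])-a)-.12))(F(q)[1][:,2])/' -e 's/if ok2(q)\]/if ok2(q) and F(q)[0][0]>.15 and abs(q[0])<1.2 and 1<q[3]<2.6]/' -e 's/>=8: break/>=14: break/' -e 's/q,u,8)/q,u,n_)/' -e 's/for u in U\]/for u in U for n_ in(4,8)]/g' -e 's/\[jobs\[i\]\[1\]\]/[jobs[i][1:]]/' s4.py > s5.py; OMP_NUM_THREADS=1 timeout 200 python3 s5.py | tail -4
```

```text
0 26.4 [ 0.06  0.09  0.07  1.6   1.86 -2.97] [0.18 0.31 1.11] [-0.126  0.954 -0.273] [1.05 0.22 1.19 1.11] [((0.05, -0.05, 0, 0), 8)]
1 13.4 [ 0.56  0.14  0.07  1.02  1.62 -2.97] [0.21 0.45 1.14] [-0.022  0.988 -0.155] [1.08 0.24 1.18 1.14] [((0.05, -0.05, 0.05, 0), 8), ((0.05, -0.05, 0, -0.15), 8)]
2 1.1 [-0.03  0.08  0.07  1.54  1.59 -2.97] [0.23 0.31 1.19] [ 0.056  0.998 -0.019] [1.13 0.24 1.2  1.19] [((0.05, -0.05, 0.05, 0), 8), ((0.05, -0.05, -0.05, -0.15), 8), ((0.05, -0.05, 0, -0.15), 8)]
3 0.0 [-1.04  0.19  0.07  2.53  1.79 -2.97] [0.21 0.02 1.17] [ 0.06   0.998 -0.   ] [1.11 0.22 1.17 1.17] [((0.05, -0.05, 0.05, 0), 8), ((0.05, -0.05, -0.05, -0.15), 8), ((0.05, -0.05, 0, -0.15), 8), ((0, 0, -0.05, 0), 8)]
```

Request:
play_rows:
  commands: "1 0.05 -0.05 0.05 0; 1 0.1 -0.1 0.1 0; 1 0.15 -0.15 0.15 0; 1 0.2 -0.2 0.2 0; 1 0.25 -0.25 0.25 0; 1 0.3 -0.3 0.3 0; 1 0.35 -0.35 0.35 0; 1 0.4 -0.4 0.4 0"

```text
time_s: 15.6
position: [0.1327, 0.4273, 1.1084]
eef_rot: [-1.872, 0.178, 0.316]
force: [1.1, -0.6, -4.9]
gripper_width: 0.0669
finger_force: 70.1
```

Request:
play_rows:
  commands: "1 0.05 -0.05 -0.05 -0.15; 1 0.1 -0.1 -0.1 -0.3; 1 0.15 -0.15 -0.15 -0.45; 1 0.2 -0.2 -0.2 -0.6; 1 0.25 -0.25 -0.25 -0.75; 1 0.3 -0.3 -0.3 -0.9; 1 0.35 -0.35 -0.35 -1.05; 1 0.4 -0.4 -0.4 -1.2"

```text
time_s: 16.4
position: [0.0834, 0.265, 1.1486]
eef_rot: [-1.793, 0.087, 0.267]
force: [0.2, -0.3, -4.0]
gripper_width: 0.067
finger_force: 70.5
```

```bash
python3 pred.py;  OMP_NUM_THREADS=1 timeout 200 python3 s5.py | tail -4
```

```text
t 16.4 q [-0.33 -0.01  0.07  2.03  1.82 -2.97] p [0.083 0.265 1.149] [0.084 0.265 1.148] z [-0.134  0.968 -0.215] x [ 0.97   0.084 -0.227] clear [1.09 0.22 1.21 1.15]
0 20.1 [ 0.01  0.1   0.07  1.65  1.76 -2.97] [0.19 0.31 1.14] [-0.119  0.978 -0.174] [1.08 0.23 1.19 1.14] [((0.05, -0.05, 0, 0), 8)]
1 5.4 [ 0.08  0.11  0.07  1.48  1.6  -2.97] [0.24 0.33 1.18] [ 0.006  0.999 -0.047] [1.12 0.24 1.19 1.18] [((0.05, -0.05, 0, 0), 8), ((0.05, -0.05, 0, -0.15), 8)]
2 0.1 [ 0.28  0.07  0.07  1.19  1.52 -2.97] [0.21 0.37 1.2 ] [0.1   0.995 0.001] [1.14 0.24 1.2  1.2 ] [((0.05, -0.05, 0.05, 0), 8), ((0.05, -0.05, -0.05, -0.15), 8), ((0.05, -0.05, 0.05, -0.15), 4)]
3 0.0 [-0.25  0.03  0.1   1.72  1.59 -2.97] [0.21 0.27 1.2 ] [0.1   0.995 0.   ] [1.14 0.24 1.2  1.2 ] [((0.05, -0.05, 0.05, 0), 8), ((0.05, -0.05, -0.05, -0.15), 8), ((0.05, -0.05, 0.05, -0.15), 4), ((0, 0, -0.05, 0), 4)]
```

Request:
play_rows:
  commands: "1 0.05 -0.05 0.05 0; 1 0.1 -0.1 0.1 0; 1 0.15 -0.15 0.15 0; 1 0.2 -0.2 0.2 0; 1 0.25 -0.25 0.25 0; 1 0.3 -0.3 0.3 0; 1 0.35 -0.35 0.35 0; 1 0.4 -0.4 0.4 0"

```text
time_s: 17.2
position: [0.1384, 0.4351, 1.1367]
eef_rot: [-1.768, 0.177, 0.325]
force: [1.3, 0.7, -3.0]
gripper_width: 0.0669
finger_force: 70.5
```

```bash
python3 pred.py;  OMP_NUM_THREADS=1 timeout 200 python3 s5.py | tail -4
```

```text
t 17.2 q [ 0.61  0.1   0.07  1.06  1.68 -2.97] p [0.138 0.435 1.137] [0.138 0.435 1.136] z [-0.122  0.974 -0.193] x [ 0.948  0.057 -0.312] clear [1.08 0.23 1.19 1.14]
0 7.8 [-0.2   0.06  0.07  1.78  1.66 -2.97] [0.18 0.28 1.18] [-0.022  0.998 -0.06 ] [1.13 0.23 1.2  1.18] [((0.05, -0.05, -0.05, -0.15), 8)]
1 0.2 [-0.26  0.06  0.07  1.73  1.59 -2.97] [0.21 0.27 1.2 ] [0.097 0.995 0.003] [1.15 0.24 1.2  1.2 ] [((0.05, -0.05, 0, -0.15), 4), ((0.05, -0.05, -0.05, -0.15), 8)]
2 0.0 [-0.36 -0.02  0.07  1.67  1.58 -2.97] [0.18 0.27 1.21] [ 0.261  0.965 -0.   ] [1.16 0.24 1.21 1.21] [((0.05, -0.05, 0, -0.15), 4), ((0.05, -0.05, -0.05, -0.15), 8), ((0, 0, 0, -0.15), 8)]
3 0.0 [ 0.45  0.03  0.07  1.01  1.51 -2.97] [0.17 0.38 1.2 ] [ 0.114  0.994 -0.   ] [1.15 0.24 1.2  1.2 ] [((0.05, -0.05, -0.05, -0.15), 8), ((0.05, -0.05, -0.05, -0.15), 4), ((0.05, 0, 0.05, 0), 4), ((-0.05, 0, 0.05, -0.15), 4)]
```

Request:
play_rows:
  commands: "1 0.05 -0.05 0 -0.15; 1 0.1 -0.1 0 -0.3; 1 0.15 -0.15 0 -0.45; 1 0.2 -0.2 0 -0.6"

```text
time_s: 17.6
position: [0.1346, 0.4199, 1.1555]
eef_rot: [-1.715, 0.197, 0.274]
force: [0.1, 0.1, -4.3]
gripper_width: 0.0668
finger_force: 70.6
```

Request:
play_rows:
  commands: "1 0.05 -0.05 -0.05 -0.15; 1 0.1 -0.1 -0.1 -0.3; 1 0.15 -0.15 -0.15 -0.45; 1 0.2 -0.2 -0.2 -0.6; 1 0.25 -0.25 -0.25 -0.75; 1 0.3 -0.3 -0.3 -0.9; 1 0.35 -0.35 -0.35 -1.05; 1 0.4 -0.4 -0.4 -1.2"

```text
time_s: 18.4
position: [0.1016, 0.2663, 1.192]
eef_rot: [-1.635, 0.182, 0.16]
force: [-0.9, -0.9, -4.2]
gripper_width: 0.0672
finger_force: 70.6
```

```bash
python3 pred.py;  OMP_NUM_THREADS=1 timeout 200 python3 s5.py | tail -4
```

```text
t 18.4 q [-0.48 -0.03  0.07  2.04  1.66 -2.97] p [0.102 0.266 1.192] [0.102 0.266 1.192] z [ 0.007  0.997 -0.072] x [ 0.977 -0.022 -0.213] clear [1.14 0.23 1.21 1.19]
0 2.8 [-0.19  0.08  0.07  1.72  1.62 -2.97] [0.22 0.27 1.19] [ 0.036  0.999 -0.031] [1.13 0.24 1.2  1.19] [((0.05, -0.05, 0, 0), 8)]
1 0.0 [ 0.28  0.16  0.07  1.23  1.49 -2.97] [0.29 0.39 1.18] [ 0.071  0.997 -0.   ] [1.12 0.24 1.18 1.18] [((0.05, -0.05, 0.05, 0), 8), ((0.05, -0.05, 0, 0), 4)]
2 0.0 [-0.96  0.05  0.07  2.36  1.66 -2.97] [0.17 0.16 1.2 ] [0.16  0.987 0.   ] [1.15 0.23 1.2  1.2 ] [((0.05, -0.05, 0.05, 0), 4), ((0.05, -0.05, -0.05, -0.15), 4), ((0.05, 0, -0.05, -0.15), 4)]
3 0.0 [-0.66  0.09  0.13  2.05  1.67 -2.97] [0.26 0.15 1.18] [ 0.169  0.986 -0.   ] [1.12 0.23 1.18 1.18] [((0.05, -0.05, 0, 0), 8), ((0.05, -0.05, 0, 0), 8), ((0, 0, 0.05, -0.15), 4), ((0, 0, -0.05, 0), 8)]
```

Request:
play_rows:
  commands: "1 0.05 -0.05 0.02 -0.15; 1 0.1 -0.1 0.04 -0.3; 1 0.15 -0.15 0.06 -0.45; 1 0.2 -0.2 0.08 -0.6; 1 0.25 -0.25 0.1 -0.75; 1 0.3 -0.3 0.12 -0.9"

```text
time_s: 19.0
position: [0.0618, 0.298, 1.2141]
eef_rot: [-1.569, 0.198, 0.043]
force: [-0.7, 0.0, -3.9]
gripper_width: 0.0673
finger_force: 70.5
```

```bash
python3 pred.py;  OMP_NUM_THREADS=1 timeout 200 python3 s5.py | tail -4|head -2
```

```text
t 19.0 q [-0.54 -0.1   0.07  2.01  1.57 -2.97] p [0.062 0.298 1.214] [0.062 0.298 1.214] z [ 0.098  0.995 -0.011] x [ 0.983 -0.098 -0.152] clear [1.17 0.24 1.22 1.21]
0 0.3 [-1.09  0.13  0.07  2.54  1.74 -2.97] [0.18 0.07 1.18] [ 0.108  0.994 -0.006] [1.13 0.23 1.18 1.18] [((0.05, 0, -0.05, 0), 8)]
1 0.1 [-0.8   0.01  0.07  2.19  1.62 -2.97] [0.16 0.21 1.21] [ 0.18   0.984 -0.002] [1.16 0.24 1.21 1.21] [((0.05, 0.05, 0, 0), 8), ((0.05, -0.05, -0.05, -0.15), 4)]
```

```bash
cat > s6.py <<'E'
from s4 import *
q=np.array(observe()["qpos"]); p,R=F(q)
for W,sp,n in(((.35,.25,1.0),1.35,10),((.45,.2,.6),1.35,10),((.42,.14,.36),1.35,10)):
    p,R=F(q); d=R.T@(np.array(W)-p); print("cmd",d.round(3),sp)
    qs=[]
    for k in range(1,n+1):
        qq=call(q,[(*d,sp)]*k,.5,"scale") if k in(3,6,n) else None
        if qq is not None: print("  ",k,qq.round(2),F(qq)[0].round(3),F(qq)[1][:,2].round(3),np.round(clear(qq),2))
    q=qq
for dz in(.18,.2): print(hang(84.4,dz,(0,-.4,2.2,1.6,1.5,2.8)))
E
python3 s6.py
```

```text
cmd [ 0.321  0.167 -0.017] 1.35
   3 [-0.28 -0.27  0.54  1.74  1.62 -2.92] [0.148 0.281 1.157] [ 0.1    0.995 -0.002] [1.09 0.24 1.16 1.16]
   6 [-0.21 -0.33  0.85  1.67  1.63 -2.74] [0.266 0.263 1.065] [ 0.1    0.995 -0.006] [0.98 0.23 1.07 1.07]
   10 [-0.2  -0.3   0.99  1.64  1.64 -2.33] [0.35 0.25 1.  ] [ 0.098  0.995 -0.011] [0.92 0.23 1.   1.  ]
cmd [ 0.407 -0.077 -0.036] 1.35
   3 [-0.23 -0.42  1.36  1.64  1.68 -2.12] [0.386 0.232 0.856] [ 0.098  0.995 -0.011] [0.77 0.23 0.86 0.86]
   6 [-0.25 -0.46  1.63  1.62  1.71 -1.91] [0.422 0.214 0.711] [ 0.098  0.995 -0.011] [0.63 0.22 0.71 0.71]
   10 [-0.27 -0.44  1.8   1.6   1.74 -1.65] [0.45 0.2  0.6 ] [ 0.098  0.995 -0.011] [0.5  0.22 0.6  0.6 ]
cmd [ 0.092 -0.224 -0.06 ] 1.35
   3 [-0.36 -0.44  2.03  1.55  1.83 -1.43] [0.432 0.164 0.456] [ 0.098  0.995 -0.011] [0.32 0.21 0.46 0.46]
   6 [-0.42 -0.39  2.16  1.5   1.89 -1.17] [0.42 0.14 0.36] [ 0.098  0.995 -0.011] [0.2  0.2  0.36 0.36]
   10 [-0.42 -0.39  2.16  1.5   1.89 -0.72] [0.42 0.14 0.36] [ 0.098  0.995 -0.011] [0.21 0.2  0.36 0.36]
(array([-1.69489284e-03, -3.96810758e-01,  2.24744194e+00,  1.59739885e+00,
        1.47849964e+00,  2.86052919e+00]), array([0.42435408, 0.31290932, 0.312     ]), np.float64(1.4195239274922932e-09))
(array([-1.69258701e-03, -4.20470046e-01,  2.22906247e+00,  1.59348695e+00,
        1.47746125e+00,  2.90273682e+00]), array([0.42435408, 0.31290932, 0.332     ]), np.float64(3.8945180053698016e-10))
```

Request:
play_rows:
  commands: "1 0.321 0.167 -0.017 1.35; 1 0.321 0.167 -0.017 1.35; 1 0.321 0.167 -0.017 1.35; 1 0.321 0.167 -0.017 1.35; 1 0.321 0.167 -0.017 1.35; 1 0.321 0.167 -0.017 1.35; 1 0.321 0.167 -0.017 1.35; 1 0.321 0.167 -0.017 1.35; 1 0.321 0.167 -0.017 1.35; 1 0.321 0.167 -0.017 1.35"

```text
time_s: 20.0
position: [0.3565, 0.2468, 0.9978]
eef_rot: [-1.168, 1.225, 1.09]
force: [-1.3, -0.6, -4.0]
gripper_width: 0.0672
finger_force: 70.6
```

Request:
play_rows:
  commands: "1 0.407 -0.077 -0.036 1.35; 1 0.407 -0.077 -0.036 1.35; 1 0.407 -0.077 -0.036 1.35; 1 0.407 -0.077 -0.036 1.35; 1 0.407 -0.077 -0.036 1.35; 1 0.407 -0.077 -0.036 1.35; 1 0.407 -0.077 -0.036 1.35; 1 0.407 -0.077 -0.036 1.35; 1 0.407 -0.077 -0.036 1.35; 1 0.407 -0.077 -0.036 1.35"

```text
time_s: 21.0
position: [0.4532, 0.1969, 0.5961]
eef_rot: [-0.18, 2.053, 2.004]
force: [-0.0, -0.6, -2.5]
gripper_width: 0.0672
finger_force: 70.7
```

```bash
python3 pred.py
python3 - <<'E'
from s4 import *
q=np.array(observe()["qpos"]); p,R=F(q); print((R.T@(np.array([.42,.14,.36])-p)).round(3))
E
```

```text
t 21.0 q [-0.27 -0.43  1.8   1.6   1.74 -1.65] p [0.453 0.197 0.596] [0.453 0.197 0.596] z [ 0.102  0.995 -0.009] x [-0.957  0.096 -0.274] clear [0.49 0.22 0.6  0.6 ]
[ 0.091 -0.22  -0.058]
```

Request:
play_rows:
  commands: "1 0.091 -0.22 -0.058 1.35; 1 0.091 -0.22 -0.058 1.35; 1 0.091 -0.22 -0.058 1.35; 1 0.091 -0.22 -0.058 1.35; 1 0.091 -0.22 -0.058 1.35; 1 0.091 -0.22 -0.058 1.35; 1 0.091 -0.22 -0.058 1.35; 1 0.091 -0.22 -0.058 1.35; 1 0.091 -0.22 -0.058 1.35; 1 0.091 -0.22 -0.058 1.35"

```text
time_s: 22.0
position: [0.4212, 0.1401, 0.3643]
eef_rot: [-1.024, -1.558, -1.637]
force: [-0.2, -0.0, -3.7]
gripper_width: 0.0669
finger_force: 70.7
```

Request:
play_rows:
  commands: "1 0 0 0 1.48; 1 0 0 0 1.48; 1 0 0 0 1.48; 1 0 0 0 1.48; 1 0 0 0 1.48; 1 0 0 0 1.48; 1 0 0 0 1.48; 1 0 0 0 1.48; 1 0 0 0 1.48; 1 0 0 0 1.48"

```text
time_s: 23.0
position: [0.4211, 0.1402, 0.3639]
eef_rot: [-1.558, -0.398, -0.548]
force: [0.8, 0.5, -4.3]
gripper_width: 0.0667
finger_force: 70.6
```

Request:
play_rows:
  commands: "1 0 0 0 1.48; 1 0 0 0 1.48; 1 0 0 0 1.48; 1 0 0 0 1.48; 1 0 0 0 1.48; 1 0 0 0 1.48; 1 0 0 0 1.48; 1 0 0 0 1.48; 1 0 0 0 1.48; 1 0 0 0 1.48"

```text
time_s: 24.0
position: [0.4211, 0.1402, 0.3639]
eef_rot: [-1.424, 0.759, 0.605]
force: [-0.4, -0.5, -3.9]
gripper_width: 0.0666
finger_force: 70.7
```

```bash
python3 pred.py
python3 - <<'E'
from h import *
s=observe(); R=Ro.from_rotvec(s["eef_rot"]).as_matrix(); print("spin left",np.arctan2(-R[2,1],-R[2,0]), "F",s["force"], "z",R[:,2])
for n in("scene","wrist"):
    f=grab_frame(n); np.savez(n+"2.npz",c=cloud(f),p=f["pixels"]); save(f,n+"_st")
a=cv2.imread("pics/scene_st.png"); b=cv2.imread("pics/wrist_st.png")
cv2.imwrite("pics/st.png",np.hstack([cv2.resize(a[150:400,200:500],(400,333)),cv2.resize(b,(400,300))[:333] if 0 else cv2.copyMakeBorder(cv2.resize(b,(400,300)),0,33,0,0,0)]))
E
```

```text
t 24.0 q [-0.42 -0.39  2.15  1.5   1.88  2.25] p [0.421 0.14  0.364] [0.421 0.14  0.364] z [ 0.101  0.995 -0.01 ] x [ 0.635 -0.073 -0.77 ] clear [0.28 0.2  0.37 0.36]
spin left 0.6926655352043813 F [-0.35560472 -0.50362942 -3.90884848] z [ 0.1012117   0.99481096 -0.01036041]
```

View pics/st.png

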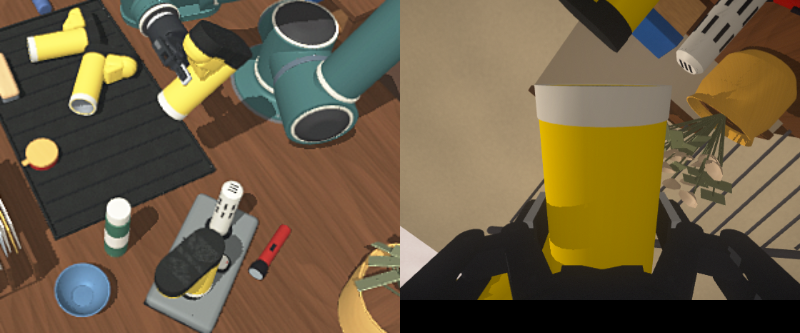

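The left half shows the boot held at (195,85) with the mouth half turned down and the free tube at (232,195). The wrist view on the right shows the leg square in the pads, with the mouth rim at about y=85.

Run:
```python
from h import *
s=observe(); p=s["position"]; R=Ro.from_rotvec(s["eef_rot"]).as_matrix()
d=np.load("wrist2.npz"); c=d["c"]; t=(c-p)@R
b=t.reshape(-1,3); k=(b[:,0]>.03)&(b[:,0]<.12)&(abs(b[:,1])<.045)&(b[:,2]>-.12)&(b[:,2]<.05)
b=b[k]; print(len(b),b.min(0).round(4),b.max(0).round(4))
near=b[(b[:,2]<-.03)&(abs(b[:,1])<.02)&(b[:,0]<.1)]
print("flat z=a x+b",np.polyfit(near[:,0],near[:,2],1).round(4),len(near),"z at x=.05",np.polyval(np.polyfit(near[:,0],near[:,2],1),.05).round(4))
for x in(.03,.045,.06,.075):
    m=b[abs(b[:,0]-x)<.004]; m=m[m[:,2]<-.015]; print(x,"y",m[:,1].min().round(4),m[:,1].max().round(4),"z",m[:,2].min().round(4))
print("mouth x (99%)",np.percentile(near[:,0],99.5).round(4))
```

```text
25970 [ 0.03   -0.033  -0.0554] [0.0781 0.0351 0.0138]
flat z=a x+b [-0.0603 -0.0473] 18784 z at x=.05 -0.0503
0.03 y -0.0328 0.0333 z -0.0531
0.045 y -0.0324 0.0336 z -0.0533
0.06 y -0.033 0.035 z -0.0549
0.075 y -0.0329 0.0351 z -0.0553
mouth x (99%) 0.0757
```

Request:
play_rows:
  commands: "1 0 0 0 0.14; 1 0 0 0 0.28; 1 0 0 0 0.42; 1 0 0 0 0.56; 1 0 0 0 0.69; 1 0 0 0 0.69"

```text
time_s: 24.7
position: [0.4209, 0.1403, 0.3632]
eef_rot: [-1.144, 1.26, 1.127]
force: [-0.3, -0.7, -3.9]
gripper_width: 0.0669
finger_force: 70.7
```

```bash
cat > al.py <<'E'
from h import *
import sys
tip=np.array([.4225,.294,.218])
s=observe(); p=s["position"]; R=Ro.from_rotvec(s["eef_rot"]).as_matrix()
print("t",s["time_s"],"p",p.round(4),"x",R[:,0].round(3),"z",R[:,2].round(3),"q",np.round(s["qpos"],2),"F",np.round(s["force"],1))
t=R.T@(tip-p); print("tip in tool",t.round(4),"shift to above",(t-[.091,.0007,-.0174]).round(4),"to hung",(t-[-.089,.0007,-.013]).round(4))
E
python3 al.py
```

```text
t 24.7 p [0.4209 0.1403 0.3632] x [ 0.004 -0.011 -1.   ] z [ 0.101  0.995 -0.01 ] q [-0.42 -0.39  2.15  1.5   1.88  2.94] F [-0.3 -0.7 -3.9]
tip in tool [0.1436 0.0145 0.1545] shift to above [0.0526 0.0138 0.1719] to hung [0.2326 0.0138 0.1675]
```

Request:
play_rows:
  commands: "1 0.02 0.014 0.04 0; 1 0.04 0.014 0.08 0; 1 0.05 0.014 0.12 0; 1 0.052 0.014 0.15 0; 1 0.052 0.014 0.172 0; 1 0.052 0.014 0.172 0; 1 0.052 0.014 0.172 0"

```text
time_s: 25.4
position: [0.4235, 0.3128, 0.3092]
eef_rot: [-1.145, 1.258, 1.128]
force: [-0.2, -0.4, -2.5]
gripper_width: 0.0671
finger_force: 70.6
```

```bash
python3 al.py
python3 - <<'E'
from h import *
fs=[]
for n in("scene","top"):
    f=grab_frame(n); np.savez(n+"3.npz",c=cloud(f),p=f["pixels"]); fs.append(f["pixels"][...,::-1])
a=cv2.resize(fs[0][230:410,260:460],(600,540),interpolation=cv2.INTER_CUBIC)
cv2.imwrite("pics/above.png",a)
s=observe(); p=s["position"]; R=Ro.from_rotvec(s["eef_rot"]).as_matrix()
# mouth rim seen from scene: white points near expected mouth
c=np.load("scene3.npz")["c"]; px=np.load("scene3.npz")["p"]; t=(c-p)@R
hsv=cv2.cvtColor(px,cv2.COLOR_RGB2HSV)
k=(abs(t[...,0]-.07)<.02)&(abs(t[...,1])<.05)&(abs(t[...,2]+.015)<.05)
b=t[k]; print(len(b),b.min(0).round(4),b.max(0).round(4))
for lo in(-.0,.03,.05,.065):
    m=t[(t[...,0]>lo)&(t[...,0]<lo+.012)&(abs(t[...,1])<.05)&(abs(t[...,2]+.015)<.05)]; 
    if len(m): print(lo,len(m),m.min(0).round(4),m.max(0).round(4))
E
```

```text
t 25.4 p [0.4235 0.3128 0.3092] x [ 0.004 -0.01  -1.   ] z [ 0.099  0.995 -0.01 ] q [-0.   -0.4   2.25  1.59  1.48  2.86] F [-0.2 -0.4 -2.5]
tip in tool [ 0.0914 -0.0003 -0.0179] shift to above [ 0.0004 -0.001  -0.0005] to hung [ 0.1804 -0.001  -0.0049]
152 [ 0.05  -0.034 -0.032] [0.0797 0.0202 0.021 ]
-0.0 50 [ 0.0003 -0.0391 -0.0078] [0.0119 0.0147 0.02  ]
0.03 60 [ 0.0301 -0.0337 -0.023 ] [0.042  0.0192 0.019 ]
0.05 64 [ 0.05   -0.034  -0.0315] [0.0618 0.0163 0.0201]
0.065 63 [ 0.0651 -0.0338 -0.0306] [0.0767 0.0156 0.021 ]
```

View pics/above.png

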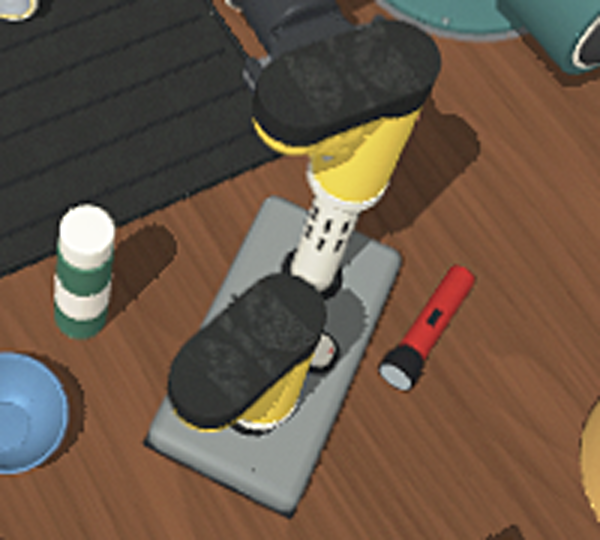

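The picture shows the boot mouth (345,190) centred over the free tube (325,240). The foot runs parallel to the mate's and is clear of it. I'll lower it gently.

Request:
play_rows:
  commands: "1 0 -0.001 -0.003 0; 1 0.01 -0.001 -0.003 0; 1 0.02 -0.001 -0.003 0; 1 0.03 -0.001 -0.003 0; 1 0.04 -0.001 -0.003 0; 1 0.05 -0.001 -0.003 0; 1 0.06 -0.001 -0.003 0"

```text
time_s: 26.2
position: [0.4242, 0.3089, 0.2479]
eef_rot: [-1.141, 1.264, 1.133]
force: [0.5, 1.4, -3.1]
gripper_width: 0.0666
finger_force: 70.7
```

```bash
python3 al.py; python3 -c "
from station import observe
s=observe();print(s['force'].round(2),s['wrist_torque'].round(2))"
```

```text
t 26.2 p [0.4242 0.3089 0.2479] x [-0.003 -0.009 -1.   ] z [ 0.1    0.995 -0.01 ] q [-0.01 -0.31  2.3   1.6   1.49  2.73] F [ 0.5  1.4 -3.1]
tip in tool [ 0.0301  0.0001 -0.0147] shift to above [-0.0609 -0.0006  0.0027] to hung [ 0.1191 -0.0006 -0.0017]
[ 0.52  1.36 -3.1 ] [-1.12  0.19  0.03]
```

No contact, so the boot is over the tube. Continue down.

Request:
play_rows:
  commands: "1 0.012 0 0 0; 1 0.024 0 0 0; 1 0.036 0 0 0; 1 0.048 0 0 0; 1 0.06 0 0 0"

```text
time_s: 26.7
position: [0.4241, 0.3083, 0.1879]
eef_rot: [-1.141, 1.264, 1.132]
force: [-1.0, -0.6, -3.6]
gripper_width: 0.0671
finger_force: 70.7
```

Request:
play_rows:
  commands: "1 0.01 0 0 0; 1 0.02 0 0 0; 1 0.03 0 0 0; 1 0.038 0 0 0; 1 0.045 0 0 0; 1 0.048 0 0 0; 1 0.048 0 0 0"

```text
time_s: 27.4
position: [0.4239, 0.3079, 0.1406]
eef_rot: [-1.14, 1.264, 1.133]
force: [0.5, -0.1, -4.5]
gripper_width: 0.0671
finger_force: 70.6
```

```bash
python3 al.py; python3 -c "
from station import observe
s=observe();print(s['force'].round(2),s['wrist_torque'].round(2))"
```

```text
t 27.4 p [0.4239 0.3079 0.1406] x [-0.004 -0.009 -1.   ] z [ 0.1    0.995 -0.01 ] q [-0.01 -0.08  2.33  1.62  1.5   2.47] F [ 0.5 -0.1 -4.5]
tip in tool [-0.0773  0.0002 -0.0147] shift to above [-0.1683 -0.0005  0.0027] to hung [ 0.0117 -0.0005 -0.0017]
[ 0.55 -0.05 -4.5 ] [-1.04  0.15  0.04]
```

Request:
play_rows:
  commands: "1 0.003 0 0 0; 1 0.006 0 0 0; 1 0.008 0 0 0; 1 0.008 0 0 0"

```text
time_s: 27.8
position: [0.4238, 0.3078, 0.1327]
eef_rot: [-1.141, 1.264, 1.133]
force: [-0.3, -0.3, -3.5]
gripper_width: 0.067
finger_force: 70.6
```

Request:
play_rows:
  commands: "1 0.002 0 0 0; 1 0.002 0 0 0"

```text
time_s: 28.0
position: [0.4238, 0.3077, 0.1308]
eef_rot: [-1.141, 1.264, 1.133]
force: [0.3, -0.0, -4.2]
gripper_width: 0.0671
finger_force: 70.6
```

Request:
play_rows:
  commands: "1 0.002 0 0 0; 1 0.002 0 0 0"

```text
time_s: 28.2
position: [0.4238, 0.3077, 0.1287]
eef_rot: [-1.141, 1.264, 1.133]
force: [-0.4, -0.2, -3.8]
gripper_width: 0.0668
finger_force: 70.6
```

Request:
play_rows:
  commands: "1 0.002 0 0 0; 1 0.002 0 0 0"

```text
time_s: 28.4
position: [0.4241, 0.3079, 0.1285]
eef_rot: [-1.14, 1.26, 1.133]
force: [-1.3, 4.0, 7.5]
gripper_width: 0.0671
finger_force: 70.1
```

Request:
play_rows:
  commands: "1 0.0015 0 0 0; 1 0.0015 0 0 0"

```text
time_s: 28.6
position: [0.4244, 0.308, 0.1284]
eef_rot: [-1.14, 1.256, 1.133]
force: [-4.0, 8.4, 19.7]
gripper_width: 0.0672
finger_force: 69.7
```

Contact: the insole is on the tip. I'll ease the press off, release and back straight out.

Request:
play_rows:
  commands: "1 -0.0027 0 0 0; 1 -0.0027 0 0 0; 1 -0.0027 0 0 0"

```text
time_s: 28.9
position: [0.424, 0.3077, 0.1285]
eef_rot: [-1.14, 1.263, 1.132]
force: [-0.3, 2.6, 2.2]
gripper_width: 0.0666
finger_force: 70.4
```

Request:
play_rows:
  commands: "-1 0 0 0 0; -1 0 0 0 0; -1 0 0 0 0; -1 0 0 0 0"

```text
time_s: 29.3
position: [0.4239, 0.3077, 0.1281]
eef_rot: [-1.141, 1.264, 1.133]
force: [0.0, 0.0, -0.4]
gripper_width: 0.0853
finger_force: 0.0
```

Request:
play_rows:
  commands: "-1 0 0 -0.02 0; -1 0 0 -0.05 0; -1 0 0 -0.09 0; -1 0 0 -0.12 0; -1 0 0 -0.14 0; -1 0 0 -0.14 0; -1 0 0 -0.14 0"

```text
time_s: 30.0
position: [0.4102, 0.1683, 0.1294]
eef_rot: [-1.14, 1.264, 1.132]
force: [0.2, 0.6, -0.3]
gripper_width: 0.0852
finger_force: 0.0
```

Run:
```python
from h import *
s=observe(); print(s["time_s"],s["position"].round(3),s["force"].round(1))
f=grab_frame("scene"); g=grab_frame("top")
a=np.hstack([cv2.resize(f["pixels"][140:410,160:460],(400,360)),cv2.resize(g["pixels"][140:290,100:420],(400,360))])[...,::-1]
cv2.imwrite("pics/end.png",a)
c=cloud(f).reshape(-1,3); 
for o in((.4225,.294),):
    k=(abs(c[:,0]-.46)<.12)&(abs(c[:,1]-.28)<.07)&(c[:,2]>.2)&(c[:,2]<.3); q=c[k]
    q=q[(q[:,2]>.23)]; A=np.c_[q[:,:2],np.ones(len(q))]; print("sole plane",len(q),np.linalg.lstsq(A,q[:,2],rcond=None)[0].round(4),np.percentile(q[:,2],[5,50,95]).round(4),q.mean(0).round(3))
```

```text
30.0 [0.41  0.168 0.129] [ 0.2  0.6 -0.3]
sole plane 1318 [-0.0485 -0.0139  0.2667] [0.2347 0.2402 0.2448] [0.466 0.294 0.24 ]
```

View pics/end.png

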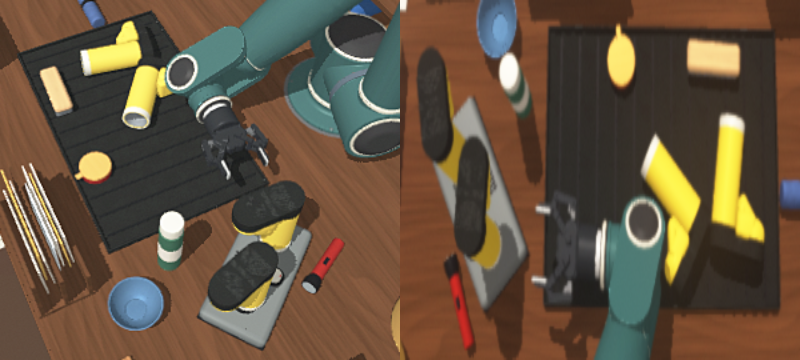

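Request:
play_rows:
  commands: "-1 -0.04 0 0 0; -1 -0.08 0 0 0; -1 -0.12 0 0 0; -1 -0.15 0 0 0; -1 -0.15 0 0 0; -1 -0.15 0 0 0"

```text
time_s: 30.7
position: [0.4099, 0.1706, 0.2795]
eef_rot: [-1.143, 1.263, 1.132]
force: [0.5, -1.1, 0.5]
gripper_width: 0.0857
finger_force: 0.0
```

```bash
python3 -c "
from h import *
s=observe(); print(s['time_s'],s['position'].round(3),s['force'].round(1))
c=cloud(grab_frame('top'))
d=np.load('top.npz')['c']
for n,v in (('mid',(481,-218)),('right',(489,-361))):
    m=lambda c:(lambda q:(len(q),q.mean(0).round(4)))(c[(c[...,2]>.066)&(c[...,2]<.09)&(np.hypot(c[...,0]*1000-v[0],c[...,1]*1000-v[1])<60)])
    print(n,m(d),m(c))
print(finish_job())"
```

```text
30.7 [0.41  0.171 0.279] [ 0.5 -1.1  0.5]
mid (430, array([ 0.4784, -0.218 ,  0.0714])) (453, array([ 0.4775, -0.2175,  0.0712]))
right (430, array([ 0.486 , -0.3638,  0.0711])) (448, array([ 0.4859, -0.3633,  0.0711]))
the job is handed in; nothing more can be done
None
```

The soaked boot is hanging upside down on the free tube with its insole on the tip, and the job was handed in at about 31 s. I lifted only that boot (the left one, about 4 N), because its weight already marked it as the soaked one. The two dry boots were never lifted, and a final check showed they hadn't moved.

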